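# Set out the rinsed lab ware to drain

### The arm

A 6-joint arm with a two-finger parallel gripper is mounted at the origin on the work surface. World frame = base frame: x ahead of the robot, y to its left, z up, the work surface at z = 0. Lengths are in m, angles in degrees, forces in N, time in s.
With the tool pointing down it reaches from about 0.4 to 0.825 m from the base axis. Payload 7 kg.
Tool frame: the origin (TCP) lies at the very end of the fingers, on their centre line; the grasp point (between the pads) lies 19 mm behind it (ctrl.grip_depth is the distance from the TCP to the grasp point, in m); z points along the fingers, y is the line along which they close (so a half turn about z gives the same grasp; the last joint's range is limited). The gripper opens to 88 mm and grips with 3 to 60 N. Pads are 19 mm wide; open, the fingers measure 130 mm over their backs; the gripper's body (78 mm by 193 mm) begins 47 mm behind the grasp point.
Start: joints at [16.507, 20.546, 0.682, 0, -70.136, -16.507], TCP at [0.675, -0, 0.227] pointing down, gripper open.
Joint ranges: [-176.03, 176.03], [-82.01, 121.73], [-58.28, 71.71], [-173.87, 95.51], [-174.79, -0.11], [-173.66, 173.66]. Speed limits (degrees/s): [136.94, 136.94, 172.46, 180, 180, 180].

### API

Orientations are given as [roll, pitch, yaw] about the fixed x, y, z axes, in that order (R = Rz(yaw) Ry(pitch) Rx(roll)).
In Python, from plant import get_obs, eyes, ctrl, spotter gives the robot as it stands.
- The arm moves only by the shell command python3 -m crank 'ROWS'. ROWS is JSON, one flat list of numbers, 7 for each row, row after row: the turn, a rotation vector about the tool's x, y, z in rad, then the shift along the tool's x, y, z in mm, then the opening, from 0 (shut) to 1 (fully open). A call has 1 to 5 rows; each row shifts and turns the commanded pose from where the row before left it, along the tool's axes as they then stand; what a row does not reach is not made up. A row lasts 1/8 s, in which the tool goes at most 62.5 mm and 10.7 degrees, less where a joint would pass 70% of its speed; a pose out of reach is approached as far as the arm can. A call is refused whole if a number of a shift passes 62.5 or a number of a turn 0.188, either way. A call with a gripper value outside its range is refused whole. The fingers move at their own pace and stop on an object; the grip force is fixed at half the most. Time passes only in rows, so rows that do not move let the fingers close. It gives the time, the measured TCP pose, the force, the opening and the grip force at its end, in the units of the state.
- get_obs(): the state, without advancing time (a new reading comes with each control period).
- eyes.snapshot(name): name is "scene" or "side" or "wrist"; returns the picture (400x640x3 uint8, blue, green, red); there is no depth.
- eyes.camera_model(name): a dict with "fx", "fy", "cx", "cy" (pixels), "extrinsics" (4x4, takes a point from camera to world coordinates). Camera axes: x right, y down, z forward; pixel columns grow to the right and rows downward; lengths in m; the calibration is good to about 2 mm. A picture is of the moment at which its call begins: read the wrist's pose just before it. camera_model takes no time and is no camera call; for the wrist camera it gives the pose at the moment of the call.
- ctrl.close_job(): hands the job in; it is judged then, once.
Trained networks look in the newest picture that a camera, given by its name, has taken for a name from the list of things; names that differ only in an ending like _2 or _b are one class to them, and where a whole thing is asked for, a point or a joint stands for the part that bears it (a point fixed in the world has none). Each returns a list of dicts, best first, with "p" (0 to 1); they miss things now and then, are a little off and sometimes report something else, mostly with a low value. They report only what shows in the picture. A call takes as long as a camera call.
- spotter.outline_of(camera, target): "region" (400x640 bool, what is visible of it) and "rect" ([left, top, width, height] in pixels, round what is visible of it).
- spotter.place_of(camera, target): "location" ([column, row] in pixels: a listed point, or the origin of a listed thing).
The state is a dict: "clock": time; "joint_pos": joint angles; "qvel": joint speeds; "tau": joint torques, N m; "tool_pos": TCP position; "orientation": TCP orientation; "force": force on the tool from outside, world axes, zero at the start; "moment": the same for the moment, N m; "opening": finger opening in m; "gripper_force": force on a finger pad.
Only numpy, scipy, OpenCV 4.12 (cv2) and the standard library are available. Lean on these libraries where they do the work, as an engineer would, in place of code of your own. Each camera call takes 0.05 s, during which the arm holds its last target. There are 200 camera calls.

### The job

Set out the rinsed lab ware to dry: with the rake, comb the jumbled stirring rods in the ribbed tray until every rod lies parallel down in a groove, touching the clean rods with nothing but the rake, then stand the rake upright back in its drip dish. Lay every spotting tile, wells up, lengthwise up the slope on the draining board and let it slide down until its short end rests against the front lip, the first right into the low corner and each further one along the lip, snug against the one before. Leave the beaker, the measuring cup and the carton where they are.

Things in the scene. Friction and masses are not known exactly. Their poses are not given: they have to be found in the camera images.
- tray: Grey ribbed plastic tray, fixed, 208 x 164 mm outside, rim 34 mm high. Origin: centre of its underside; x runs along its grooves. Inside 200 mm (x) by 156 mm (y), floor 3 mm up. Five ribs, 4 mm wide, tops 11 mm above the bench, run along x at y = -52, -26, 0, 26, 52 mm; between and beside them lie six grooves 22 mm wide, room for two rods side by side.
- dish: Low open steel drip dish, fixed, 64 mm (x) by 144 mm (y) outside, walls 3 mm thick and 12 mm high. Origin: centre of its underside; inner floor 3 mm up. The rake stands in it at the start.
- rake: Hand rake, 160 g, 94 mm tall, standing on its tines in the dish. Origin: midway between the tine tips; z up, y along the head. Five flat steel tines, 32 mm long, 4 mm thick in y, 30 mm deep in x, rounded below, stand at y = -52, -26, 0, 26, 52 mm (spaced as the tray's ribs). Above them a wooden head, 30 x 116 mm, z 32 to 44 mm. Same under a half turn about z.
- rake_grip (a point): Middle of the rake's upright wooden grip plate, 70 mm above the tine tips; the plate is 20 mm thick (rake x), 70 mm wide (rake y) and spans 44 to 94 mm above the tips.
- deck: Steel draining board on fixed wire legs, wet: tiles slide down it (friction about 0.1). Its frame is tilted: origin in the LOW CORNER, 22 mm above the bench, where the surface meets both lips' inner faces; x runs up the slope away from the robot, y up the slope to the left, z along the normal; x rises at 19, y at 18 degrees. It reaches x = 157, y = 268 mm. Lips, 13 mm high: front at x = 0, side at y = 0.
- rod1: White stirring rod with round ends, 150 mm long, 10 mm thick, 35 g, lying askew in the tray at the start, on the ribs or across other rods. Origin: its middle; x along the rod. Flat in a groove its middle is 8 mm above the bench, across the ribs 16 mm or more.
- rod2: White stirring rod with round ends, 150 mm long, 10 mm thick, 35 g, lying askew in the tray at the start, on the ribs or across other rods. Origin: its middle; x along the rod. Flat in a groove its middle is 8 mm above the bench, across the ribs 16 mm or more.
- rod3: White stirring rod with round ends, 150 mm long, 10 mm thick, 35 g, lying askew in the tray at the start, on the ribs or across other rods. Origin: its middle; x along the rod. Flat in a groove its middle is 8 mm above the bench, across the ribs 16 mm or more.
- rod4: White stirring rod with round ends, 150 mm long, 10 mm thick, 35 g, lying askew in the tray at the start, on the ribs or across other rods. Origin: its middle; x along the rod. Flat in a groove its middle is 8 mm above the bench, across the ribs 16 mm or more.
- rod5: White stirring rod with round ends, 150 mm long, 10 mm thick, 35 g, lying askew in the tray at the start, on the ribs or across other rods. Origin: its middle; x along the rod. Flat in a groove its middle is 8 mm above the bench, across the ribs 16 mm or more. May be absent.
- rod6: White stirring rod with round ends, 150 mm long, 10 mm thick, 35 g, lying askew in the tray at the start, on the ribs or across other rods. Origin: its middle; x along the rod. Flat in a groove its middle is 8 mm above the bench, across the ribs 16 mm or more. May be absent.
- rod7: White stirring rod with round ends, 150 mm long, 10 mm thick, 35 g, lying askew in the tray at the start, on the ribs or across other rods. Origin: its middle; x along the rod. Flat in a groove its middle is 8 mm above the bench, across the ribs 16 mm or more. May be absent.
- tile1: White glazed spotting tile, 90 mm (x) by 56 mm (y) by 12 mm thick, about 130 g, six wells in its upper face, lying on the bench at the start. Origin: centre of its underside; z up through the wells. 
- tile2: White glazed spotting tile, 90 mm (x) by 56 mm (y) by 12 mm thick, about 130 g, six wells in its upper face, lying on the bench at the start. Origin: centre of its underside; z up through the wells. 
- tile3: White glazed spotting tile, 90 mm (x) by 56 mm (y) by 12 mm thick, about 130 g, six wells in its upper face, lying on the bench at the start. Origin: centre of its underside; z up through the wells. May be absent.
- tile4: White glazed spotting tile, 90 mm (x) by 56 mm (y) by 12 mm thick, about 130 g, six wells in its upper face, lying on the bench at the start (on tile1, if present). Origin: centre of its underside; z up through the wells. May be absent.
- beaker: Bystander: empty glass beaker, 72 mm wide, 100 mm tall. Origin: centre of its underside.
- measure: Bystander: white measuring cup with a handle, 80 mm wide, 55 mm tall. Origin: centre of its underside.
- carton: Bystander: powder carton, 60 x 95 x 125 mm. Origin: centre of its underside.

How it is judged (in metres and radians):
On the way, in this order (a step that is already met when the one before it is completed fails the run):
1. the rake is lowered upright among the rods in the tray (x of rake in the frame of tray between -0.09 and 0.09 m and y of rake in the frame of tray between -0.04 and 0.04 m and z of rake in the frame of tray below 0.03 m and angle between rake's own z axis and vertical below 0.4 rad).
2. every rod lies parallel down in a groove of the tray (angle between the x axis of each of rod1, rod2, rod3, rod4, rod5, rod6, rod7 and the x axis of tray, either way round below 0.12 rad and z of rod1 in the frame of tray between 0.004 and 0.0105 m and x of rod1 in the frame of tray between -0.03 and 0.03 m and y of rod1 in the frame of tray between -0.078 and 0.078 m and z of rod2 in the frame of tray between 0.004 and 0.0105 m and x of rod2 in the frame of tray between -0.03 and 0.03 m and y of rod2 in the frame of tray between -0.078 and 0.078 m and z of rod3 in the frame of tray between 0.004 and 0.0105 m and x of rod3 in the frame of tray between -0.03 and 0.03 m and y of rod3 in the frame of tray between -0.078 and 0.078 m and z of rod4 in the frame of tray between 0.004 and 0.0105 m and x of rod4 in the frame of tray between -0.03 and 0.03 m and y of rod4 in the frame of tray between -0.078 and 0.078 m and z of rod5 in the frame of tray between 0.004 and 0.0105 m and x of rod5 in the frame of tray between -0.03 and 0.03 m and y of rod5 in the frame of tray between -0.078 and 0.078 m and z of rod6 in the frame of tray between 0.004 and 0.0105 m and x of rod6 in the frame of tray between -0.03 and 0.03 m and y of rod6 in the frame of tray between -0.078 and 0.078 m and z of rod7 in the frame of tray between 0.004 and 0.0105 m and x of rod7 in the frame of tray between -0.03 and 0.03 m and y of rod7 in the frame of tray between -0.078 and 0.078 m), for 0.2 s.
At the end, for the whole second after the job is handed in: Rods within 7 degrees of the grooves and down in them, within 30 mm of mid-length; rake upright within 6 degrees on the dish floor; tiles flat and square within 7 degrees on the deck, ends within 8 mm of the front lip, the first within 8 mm of the side lip, others at 56 mm pitch; all at rest (all of step 2 and x of rake in the frame of dish between -0.03 and 0.03 m and y of rake in the frame of dish between -0.03 and 0.03 m and z of rake in the frame of dish between -0.002 and 0.008 m and angle between rake's own z axis and vertical below 0.1 rad and linear speed of each of rake, rod1, rod2, rod3, rod4, rod5, rod6, rod7, tile1, tile2, tile3, tile4 below 0.02 m/s and x of tile1 in the frame of deck between 0.037 and 0.053 m and z of tile1 in the frame of deck between -0.004 and 0.005 m and angle between the x axis of each of tile1, tile2, tile3, tile4 and the x axis of deck, either way round below 0.12 rad and angle between the z axis of each of tile1, tile2, tile3, tile4 and the z axis of deck, either way round below 0.12 rad and (y of tile1 in the frame of deck between 0.02 and 0.036 m or y of tile1 in the frame of deck between 0.076 and 0.092 m or (y of tile1 in the frame of deck between 0.132 and 0.148 m and (y of tile2 in the frame of deck between 0.076 and 0.092 m or y of tile3 in the frame of deck between 0.076 and 0.092 m or y of tile4 in the frame of deck between 0.076 and 0.092 m)) or (y of tile1 in the frame of deck between 0.188 and 0.204 m and (y of tile2 in the frame of deck between 0.132 and 0.148 m or y of tile3 in the frame of deck between 0.132 and 0.148 m or y of tile4 in the frame of deck between 0.132 and 0.148 m))) and x of tile2 in the frame of deck between 0.037 and 0.053 m and z of tile2 in the frame of deck between -0.004 and 0.005 m and (y of tile2 in the frame of deck between 0.02 and 0.036 m or y of tile2 in the frame of deck between 0.076 and 0.092 m or (y of tile2 in the frame of deck between 0.132 and 0.148 m and (y of tile1 in the frame of deck between 0.076 and 0.092 m or y of tile3 in the frame of deck between 0.076 and 0.092 m or y of tile4 in the frame of deck between 0.076 and 0.092 m)) or (y of tile2 in the frame of deck between 0.188 and 0.204 m and (y of tile1 in the frame of deck between 0.132 and 0.148 m or y of tile3 in the frame of deck between 0.132 and 0.148 m or y of tile4 in the frame of deck between 0.132 and 0.148 m))) and x of tile3 in the frame of deck between 0.037 and 0.053 m and z of tile3 in the frame of deck between -0.004 and 0.005 m and (y of tile3 in the frame of deck between 0.02 and 0.036 m or y of tile3 in the frame of deck between 0.076 and 0.092 m or (y of tile3 in the frame of deck between 0.132 and 0.148 m and (y of tile1 in the frame of deck between 0.076 and 0.092 m or y of tile2 in the frame of deck between 0.076 and 0.092 m or y of tile4 in the frame of deck between 0.076 and 0.092 m)) or (y of tile3 in the frame of deck between 0.188 and 0.204 m and (y of tile1 in the frame of deck between 0.132 and 0.148 m or y of tile2 in the frame of deck between 0.132 and 0.148 m or y of tile4 in the frame of deck between 0.132 and 0.148 m))) and x of tile4 in the frame of deck between 0.037 and 0.053 m and z of tile4 in the frame of deck between -0.004 and 0.005 m and (y of tile4 in the frame of deck between 0.02 and 0.036 m or y of tile4 in the frame of deck between 0.076 and 0.092 m or (y of tile4 in the frame of deck between 0.132 and 0.148 m and (y of tile1 in the frame of deck between 0.076 and 0.092 m or y of tile2 in the frame of deck between 0.076 and 0.092 m or y of tile3 in the frame of deck between 0.076 and 0.092 m)) or (y of tile4 in the frame of deck between 0.188 and 0.204 m and (y of tile1 in the frame of deck between 0.132 and 0.148 m or y of tile2 in the frame of deck between 0.132 and 0.148 m or y of tile3 in the frame of deck between 0.132 and 0.148 m))) and (y of tile1 in the frame of deck between 0.02 and 0.036 m or y of tile2 in the frame of deck between 0.02 and 0.036 m or y of tile3 in the frame of deck between 0.02 and 0.036 m or y of tile4 in the frame of deck between 0.02 and 0.036 m)); the robot touches nothing.
It fails at once if the gripper touches a rod (contact force between the fingers and rod1 above 0.3 N or contact force between the fingers and rod2 above 0.3 N or contact force between the fingers and rod3 above 0.3 N or contact force between the fingers and rod4 above 0.3 N or contact force between the fingers and rod5 above 0.3 N or contact force between the fingers and rod6 above 0.3 N or contact force between the fingers and rod7 above 0.3 N).
It fails at once if a tile touches a rod ((contact force between tile1 and rod1 above 0.3 N or contact force between tile1 and rod2 above 0.3 N or contact force between tile1 and rod3 above 0.3 N or contact force between tile1 and rod4 above 0.3 N or contact force between tile1 and rod5 above 0.3 N or contact force between tile1 and rod6 above 0.3 N or contact force between tile1 and rod7 above 0.3 N) or (contact force between tile2 and rod1 above 0.3 N or contact force between tile2 and rod2 above 0.3 N or contact force between tile2 and rod3 above 0.3 N or contact force between tile2 and rod4 above 0.3 N or contact force between tile2 and rod5 above 0.3 N or contact force between tile2 and rod6 above 0.3 N or contact force between tile2 and rod7 above 0.3 N) or (contact force between tile3 and rod1 above 0.3 N or contact force between tile3 and rod2 above 0.3 N or contact force between tile3 and rod3 above 0.3 N or contact force between tile3 and rod4 above 0.3 N or contact force between tile3 and rod5 above 0.3 N or contact force between tile3 and rod6 above 0.3 N or contact force between tile3 and rod7 above 0.3 N) or (contact force between tile4 and rod1 above 0.3 N or contact force between tile4 and rod2 above 0.3 N or contact force between tile4 and rod3 above 0.3 N or contact force between tile4 and rod4 above 0.3 N or contact force between tile4 and rod5 above 0.3 N or contact force between tile4 and rod6 above 0.3 N or contact force between tile4 and rod7 above 0.3 N)).
It fails at once if the beaker, the measuring cup or the carton is moved more than 30 mm (distance of any of beaker, measure, carton from where it was at the start of the episode above 0.03 m).
Of rod5, rod6, rod7 only 1 to 3 are there at a start; the rules pass over those that are not, and their reading is None.
Of tile3, tile4 only 1 to 2 are there at a start; the rules pass over those that are not, and their reading is None.
At some moment in a run one of tile2, tile3 may be knocked a few centimetres aside while the robot is not near it.
It also fails if it takes over 210 s, if anything falls off the work surface, if the arm or the gripper's body presses on something with over 40 N, if the wrist force passes 120 N, or if a joint passes its speed limit or range.

## Working session

There is one attempt and no reset: what is moved stays moved. The work goes in short steps, Python scripts to look and compute and a shell command to move; the robot and the scene stay as the last step left them, time stands still between calls to the robot, and variables do not carry over. Pictures are saved under pics/ and viewed, at most 14 in all, crops included, and the job is handed in when it is done.

```bash
ls; mkdir -p pics; python3 - <<'E'
from plant import get_obs, eyes, ctrl, spotter
import cv2,numpy as np
o=get_obs();print(o['clock'],o['tool_pos'],o['orientation'],o['opening'])
a=eyes.snapshot('scene');b=eyes.snapshot('side')
cv2.imwrite('pics/scene.png',a);cv2.imwrite('pics/side.png',b)
for c in ['scene','side','wrist']:
    m=eyes.camera_model(c);print(c,m['fx'],m['cx'],m['cy'],np.round(m['extrinsics'],3).tolist())
E
```

```text
pics
0.0 [ 6.74503645e-01 -1.60291222e-05  2.25647215e-01] [ 1.79906014e+02 -8.68648557e-03 -9.00064254e+01] 0.0875586036001767
scene 361.53897274430796 318.57347626547244 195.0464810317988 [[-0.238, 0.624, -0.745, 1.257], [0.971, 0.138, -0.195, -0.01], [-0.019, -0.77, -0.638, 0.641], [0.0, 0.0, 0.0, 1.0]]
side 459.17877048538236 324.0201483972976 198.77000472715883 [[0.886, -0.287, 0.365, 0.116], [-0.464, -0.576, 0.673, -1.076], [0.017, -0.766, -0.643, 0.923], [0.0, 0.0, 0.0, 1.0]]
wrist 342.8984144353172 319.86364155058664 198.44240566893808 [[-1.0, -0.001, -0.001, 0.674], [-0.001, 0.969, 0.245, -0.066], [0.001, 0.245, -0.969, 0.384], [0.0, 0.0, 0.0, 1.0]]
```

View pics/scene.png

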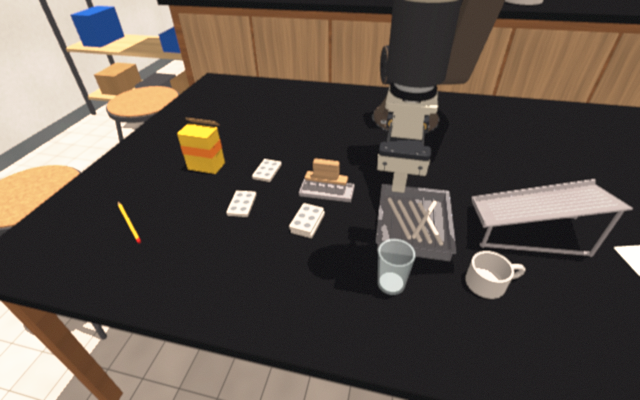

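View pics/side.png

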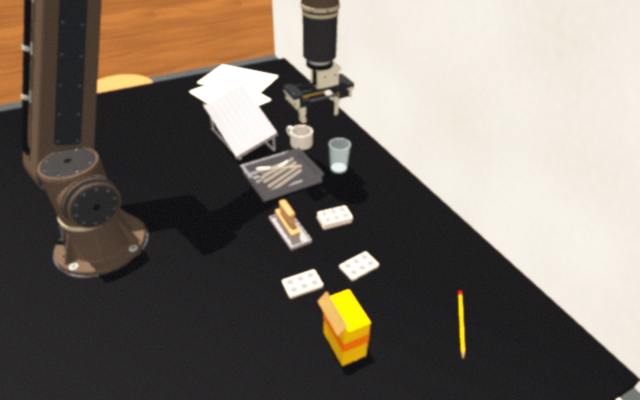

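The scene picture shows the rake in its dish at (327,185), tiles at (267,170), (242,203) and (307,219), which looks like a stack, the tray at (416,220), and the deck at (550,205). The side picture agrees: tray at (280,173), dish at (290,230). Now I'll measure.

```bash
cat > h.py <<'E'
from plant import get_obs, eyes, ctrl, spotter
import cv2,numpy as np
def ray(c,uv,m=None):
    m=m or eyes.camera_model(c);E=np.array(m['extrinsics'])
    d=E[:3,:3]@np.array([(uv[0]-m['cx'])/m['fx'],(uv[1]-m['cy'])/m['fy'],1]);return E[:3,3],d
def plane(c,uv,z,m=None):
    o,d=ray(c,uv,m);return o+d*(z-o[2])/d[2]
def proj(c,P,m=None):
    m=m or eyes.camera_model(c);E=np.array(m['extrinsics']);p=(np.atleast_2d(P)-E[:3,3])@E[:3,:3]
    return np.c_[p[:,0]/p[:,2]*m['fx']+m['cx'],p[:,1]/p[:,2]*m['fy']+m['cy']]
def tri(rs):
    A=0;b=0
    for o,d in rs:
        d=d/np.linalg.norm(d);Q=np.eye(3)-np.outer(d,d);A=A+Q;b=b+Q@o
    return np.linalg.solve(A,b)
def rect(c,region,z,m=None):
    v,u=np.nonzero(region)
    P=np.array([plane(c,(a,b),z,m)[:2] for a,b in zip(u,v)])
    (x,y),(w,h),a=cv2.minAreaRect((P*1000).astype(np.float32))
    if w<h:w,h,a=h,w,a+90
    return round(x),round(y),round(w),round(h),round((a+90)%180-90,1)
E
python3 - <<'E'
from h import *
for c in ['scene','side']:
    eyes.snapshot(c)
    for t in ['tray','dish','rake','rake_grip','deck','beaker','measure','carton','tile1']:
        for r in spotter.place_of(c,t)[:5]:
            if r['p']>.2: print(c,t,round(r['p'],2),np.round(r['location']),np.round(plane(c,r['location'],{'rake':.003,'rake_grip':.073,'deck':.022}.get(t,0))[:2]*1000))
    for t,z in [('tile1',.006),('tray',.034),('dish',.012)]:
        for r in spotter.outline_of(c,t)[:5]:
            if r['p']>.2: print('  out',c,t,round(r['p'],2),r['rect'],rect(c,r['region'],z))
E
```

```text
scene tray 0.71 [410. 224.] [570.  46.]
scene dish 0.8 [325. 190.] [ 484. -193.]
scene dish 0.49 [308. 219.] [ 607. -210.]
scene rake 0.74 [328. 185.] [ 465. -191.]
scene rake 0.26 [266. 170.] [ 434. -389.]
scene rake_grip 0.84 [322. 165.] [ 467. -204.]
scene deck 0.8 [473. 198.] [460. 199.]
scene beaker 0.65 [393. 283.] [761.  20.]
scene beaker 0.44 [473. 200.] [440. 206.]
scene measure 0.83 [488. 282.] [711. 216.]
scene carton 0.67 [207. 165.] [ 443. -581.]
scene tile1 0.85 [240. 204.] [ 592. -405.]
scene tile1 0.74 [268. 172.] [ 437. -381.]
scene tile1 0.73 [309. 220.] [ 611. -206.]
scene tile1 0.67 [309. 224.] [ 625. -203.]
  out scene tile1 0.9 [251.6, 159.6, 28.9, 19.6] (434, -385, 104, 64, -3.3)
  out scene tile1 0.73 [289.6, 204.7, 32.7, 30.9] (614, -213, 98, 60, -6.9)
  out scene tile1 0.68 [228.0, 192.3, 28.5, 23.7] (595, -399, 100, 61, 8.4)
  out scene tile1 0.66 [294.5, 218.6, 26.1, 15.4] (651, -192, 82, 40, -44.3)Traceback (most recent call last):
  File "<stdin>", line 9, in <module>
  File "h.py", line 18, in rect
    P=np.array([plane(c,(a,b),z,m)[:2] for a,b in zip(u,v)])
                ~~~~~^^^^^^^^^^^^^
  File "h.py", line 7, in plane
    o,d=ray(c,uv,m);return o+d*(z-o[2])/d[2]
        ~~~^^^^^^^^
  File "h.py", line 4, in ray
    m=m or eyes.camera_model(c);E=np.array(m['extrinsics'])
           ~~~~~~~~~~~~~~~~~^^^
ValueError: time passes only in moves, steps and waits
```

```bash
sed -i 's/    v,u=np.nonzero(region)/    m=m or eyes.camera_model(c);v,u=np.nonzero(region)/' h.py
python3 -m crank '[0,0,0,39,39,0,1, 0,0,0,39,39,0,1, 0,0,0,39,39,0,1, 0,0,0,39,39,0,1, 0,0,0,39,39,0,1]'
python3 -m crank '[0,0,0,0,0,0,1, 0,0,0,0,0,0,1]'
python3 - <<'E'
from h import *
o=get_obs();print(o['clock'],o['tool_pos'],o['orientation'])
for c in ['side','wrist','scene']:
    m=eyes.camera_model(c);im=eyes.snapshot(c)
    if c=='wrist': cv2.imwrite('pics/w1.png',im)
    for t,z in [('tray',0),('dish',0),('rake',.003),('rake_grip',.073),('deck',.022)]:
        for r in spotter.place_of(c,t)[:3]:
            if r['p']>.4: print(c,t,round(r['p'],2),np.round(r['location']),np.round(plane(c,r['location'],z,m)[:2]*1000))
    for t,z in [('tile1',.006),('tray',.034),('dish',.012)]:
        for r in spotter.outline_of(c,t)[:5]:
            if r['p']>.4: print('  out',c,t,round(r['p'],2),r['rect'],rect(c,r['region'],z,m))
E
```

```text
clock: 1.32
tool_pos: [0.4786, -0.1961, 0.2269]
orientation: [-180.0, -0.0, -90.0]
force: [0.7, -0.1, 0.5]
opening: 0.0876
gripper_force: 0.0
clock: 1.58
tool_pos: [0.4802, -0.1952, 0.227]
orientation: [-179.9, -0.0, -90.0]
force: [-0.1, 0.2, 0.7]
opening: 0.0877
gripper_force: 0.0
1.575 [ 0.48023337 -0.19522065  0.22702775] [-1.79934158e+02 -6.04992504e-03 -9.00423993e+01]
side dish 0.97 [288. 230.] [ 482. -186.]
side rake 0.68 [286. 233.] [ 471. -198.]
side rake_grip 0.83 [290. 212.] [ 487. -194.]
side deck 0.71 [238. 155.] [470. 203.]
  out side tile1 0.91 [284.1, 266.2, 35.3, 34.7] (433, -386, 93, 65, -2.8)
  out side tile1 0.6 [319.8, 204.9, 31.2, 23.5] (631, -198, 95, 68, -6.0)
  out side tile1 0.59 [339.7, 253.8, 40.1, 28.5] (593, -402, 99, 64, 6.1)
  out side tile1 0.48 [319.7, 216.5, 32.8, 11.9] (607, -226, 100, 47, -37.1)
  out side tray 0.94 [238.6, 147.9, 87.2, 50.3] (564, 34, 229, 204, 2.9)
  out side dish 0.63 [270.1, 215.0, 41.0, 32.7] (484, -197, 153, 71, -87.5)
wrist dish 0.9 [313. 179.] [ 488. -186.]
wrist rake 0.69 [320. 174.] [ 479. -192.]
wrist rake_grip 0.88 [31
[... 551 characters left out ...]
scene rake 0.79 [327. 190.] [ 483. -187.]
scene rake_grip 0.82 [325. 166.] [ 469. -197.]
scene deck 0.74 [472. 196.] [450. 197.]
scene deck 0.41 [412. 223.] [590.  47.]
  out scene tile1 0.94 [226.7, 190.7, 30.3, 24.7] (593, -399, 96, 57, 8.3)
  out scene tile1 0.76 [253.4, 161.1, 26.8, 22.2] (434, -386, 102, 61, -4.0)
  out scene tile1 0.7 [290.2, 205.2, 32.4, 32.4] (614, -213, 100, 61, -7.5)
  out scene tile1 0.41 [291.9, 214.3, 30.9, 22.8] (641, -188, 100, 46, -37.3)
  out scene tray 0.92 [372.5, 183.5, 84.8, 79.8] (584, 53, 243, 175, 2.4)
  out scene dish 0.84 [299.1, 180.9, 53.6, 21.4] (501, -186, 143, 72, -85.2)
  out scene dish 0.66 [416.4, 202.2, 18.2, 34.2] (560, 77, 132, 11, -18.7)
```

View pics/w1.png

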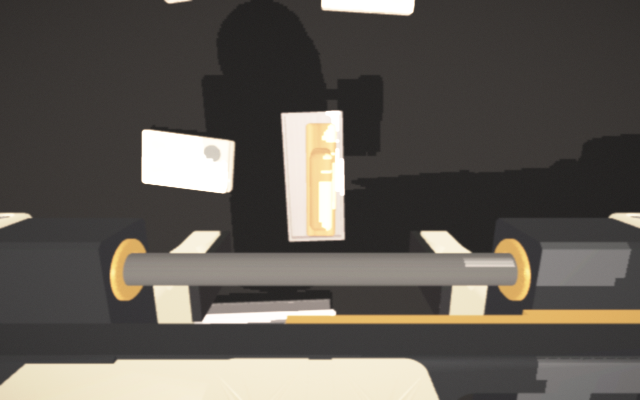

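The wrist view shows the dish at columns 283-344, rows 111-241, with the rake grip in it at about (322,190), and the stack at (188,160). Now I'll look at the tray from above before I take the rake.

```bash

python3 -m crank '[0,0,0,-55,-18,-15,1, 0,0,0,-55,-18,-15,1, 0,0,0,-55,-18,-15,1, 0,0,0,-55,-18,-15,1, 0,0,0,-55,-18,-15,1]' >/dev/null
python3 -m crank '[0,0,0,-50,0,0,1, 0,0,0,0,0,0,1, 0,0,0,0,0,0,1]'
python3 - <<'E'
from h import *
c='wrist';m=eyes.camera_model(c);im=eyes.snapshot(c)
cv2.imwrite('pics/w2.png',im)
for t,z in [('tray',0),('deck',.022),('rod1',.016)]:
    for r in spotter.place_of(c,t)[:8]:
        if r['p']>.2: print(c,t,round(r['p'],2),np.round(r['location']),np.round(plane(c,r['location'],z,m)[:2]*1000))
for t,z in [('tray',.034),('rod1',.016)]:
    for r in spotter.outline_of(c,t)[:9]:
        if r['p']>.2: print('  out',c,t,round(r['p'],2),r['rect'],rect(c,r['region'],z,m))
a=eyes.snapshot('scene');cv2.imwrite('pics/tray_s.png',cv2.resize(a[175:275,360:480],None,fx=5,fy=5,interpolation=3))
E
```

```text
clock: 3.92
tool_pos: [0.5698, 0.1301, 0.3013]
orientation: [180.0, -0.0, -90.0]
force: [-0.5, -0.8, 0.3]
opening: 0.0878
gripper_force: 0.0
wrist tray 0.83 [322. 100.] [567.  50.]
wrist tray 0.25 [169.  70.] [761.  14.]
wrist deck 0.77 [392. 219.] [472. 203.]
wrist rod1 0.84 [320. 132.] [569.  89.]
wrist rod1 0.83 [321. 111.] [568.  63.]
wrist rod1 0.64 [320.  93.] [570.  41.]
wrist rod1 0.61 [320.  70.] [570.  15.]
wrist rod1 0.56 [319. 121.] [571.  76.]
  out wrist tray 0.91 [223.5, 17.4, 192.1, 159.6] (568, 52, 220, 176, 2.5)
  out wrist rod1 0.9 [265.6, 89.0, 109.2, 46.5] (568, 65, 148, 11, 21.4)
  out wrist rod1 0.8 [261.6, 65.1, 114.5, 55.1] (571, 40, 150, 12, 23.8)
  out wrist rod1 0.78 [264.8, 42.4, 117.5, 57.5] (567, 15, 150, 11, 24.2)
  out wrist rod1 0.68 [263.5, 96.8, 109.8, 47.9] (569, 77, 151, 11, -19.0)
  out wrist rod1 0.59 [264.2, 105.3, 114.3, 51.1] (569, 89, 150, 13, 21.4)
```

View pics/w2.png

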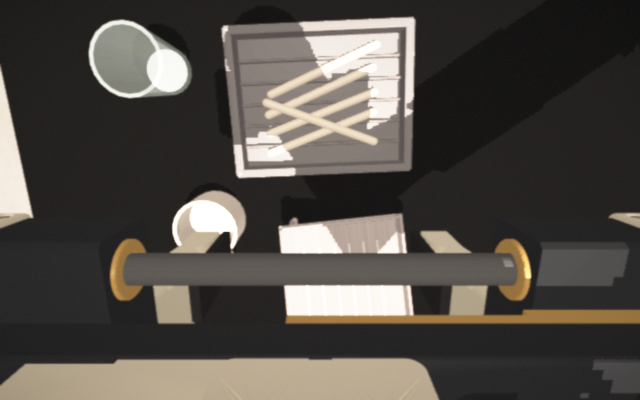

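There are five rods. Four lie at about +22° (centres near (318,70), (320,90), (320,111), (322,132)), and one crosses over them at −19° from (265,102) to (377,142). The tray centre is about (568,50) with yaw 2.5°. Next I grip the rake.

```bash

python3 -m crank '[0,0,0,54,14,10,1, 0,0,0,54,14,10,1, 0,0,0,54,14,10,1, 0,0,0,54,14,10,1, 0,0,0,54,14,10,1]' >/dev/null
python3 -m crank '[0,0,0,51,16,20,1, 0,0,0,0,0,50,1, 0,0,0,0,0,50,1, 0,0,0,0,0,50,1, 0,0,0,0,0,27,1]' 
python3 -m crank '[0,0,0,0,0,0,1, 0,0,0,0,0,0,0, 0,0,0,0,0,0,0, 0,0,0,0,0,0,0, 0,0,0,0,0,0,0]' 
python3 -m crank '[0,0,0,0,0,0,0, 0,0,0,0,0,0,0]' 
python3 - <<'E'
from h import *
for c in ['wrist','scene','side']:
    m=eyes.camera_model(c);im=eyes.snapshot(c)
    if c=='wrist': cv2.imwrite('pics/w3.png',im)
    for t,z in [('rake',.003),('rake_grip',.073)]:
        for r in spotter.place_of(c,t)[:3]:
            if r['p']>.3: print(c,t,round(r['p'],2),np.round(r['location']),np.round(plane(c,r['location'],z,m)[:2]*1000))
E
```

```text
clock: 5.52
tool_pos: [0.4825, -0.1914, 0.0523]
orientation: [179.8, 0.0, -90.1]
force: [-0.2, -0.4, 0.4]
opening: 0.0876
gripper_force: 0.0
clock: 6.15
tool_pos: [0.4843, -0.191, 0.0552]
orientation: [-179.9, -0.0, -90.0]
force: [0.9, -0.4, -1.2]
opening: 0.0533
gripper_force: 0.0
clock: 6.4
tool_pos: [0.484, -0.191, 0.0546]
orientation: [180.0, -0.0, -90.0]
force: [0.1, 0.2, 0.5]
opening: 0.0332
gripper_force: 0.0
wrist rake 0.68 [326. 218.] [ 480. -191.]
wrist rake 0.6 [329. 265.] [ 478. -158.]
wrist rake_grip 0.8 [328. 263.] [ 480. -192.]
scene rake 0.62 [326. 187.] [ 472. -193.]
scene rake_grip 0.85 [323. 167.] [ 477. -199.]
scene rake_grip 0.62 [325. 190.] [ 573. -173.]
side rake 0.95 [288. 228.] [ 482. -185.]
side rake_grip 0.57 [288. 210.] [ 485. -187.]
```

View pics/w3.png

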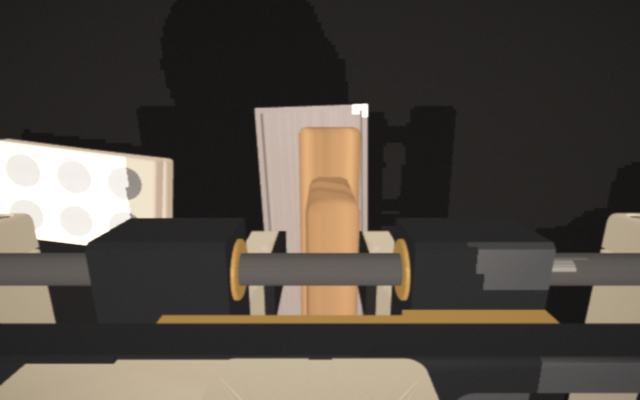

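The wrist view shows the rake's head end at row 128 and its plate at columns 305-358. The fingers are still closing.

```bash

python3 -m crank '[0,0,0,0,0,0,0, 0,0,0,0,0,0,0, 0,0,0,0,0,0,0, 0,0,0,0,0,0,0]' 
python3 - <<'E'
from h import *
m=eyes.camera_model('wrist')
print(plane('wrist',(330,127.5),.044,m),plane('wrist',(330,180),.094,m),plane('wrist',(330,180),.097,m))
E
python3 -m crank '[0,0,0,0,0,-40,0, 0,0,0,0,0,-50,0, 0,0,0,0,0,-50,0, 0,0,0,0,0,0,0, 0,0,0,0,0,0,0]' 
python3 - <<'E'
from h import *
c='wrist';m=eyes.camera_model(c);im=eyes.snapshot(c)
cv2.imwrite('pics/w4.png',im)
hsv=cv2.cvtColor(im,cv2.COLOR_BGR2HSV)
k=((hsv[...,0]>8)&(hsv[...,0]<22)&(hsv[...,1]>90)&(hsv[...,2]>80)).astype(np.uint8);k[235:]=0
n,l,s,_=cv2.connectedComponentsWithStats(k);i=1+s[1:,4].argmax();print(s[i])
v,u=np.nonzero(l==i)
for r in range(v.min(),v.max(),12):print(r,u[v==r].min(),u[v==r].max())
t=get_obs()['tool_pos'];print(t,plane(c,(330,v.min()),t[2]-.01,m)-t)
E
```

```text
clock: 7.35
tool_pos: [0.4841, -0.191, 0.0545]
orientation: [-180.0, 0.0, -90.0]
force: [-0.6, 0.8, -1.5]
opening: 0.0199
gripper_force: 30.0
[ 0.47872734 -0.24942992  0.044     ] [ 0.47998997 -0.23351487  0.094     ] [ 0.48007822 -0.23410512  0.097     ]
clock: 7.98
tool_pos: [0.4834, -0.1908, 0.194]
orientation: [180.0, 0.0, -90.0]
force: [0.1, -0.3, -2.8]
opening: 0.02
gripper_force: 30.0
[ 292  128   60  107 2434]
128 297 343
140 312 351
152 313 351
164 313 351
176 308 350
188 300 350
200 296 350
212 292 350
224 292 350
[ 0.48306303 -0.19081745  0.1933067 ] [-0.00499754 -0.05814183 -0.01      ]
```

The rake is held at 20 mm opening and centred in y. I'll carry it to the tray, turned to the crossing rod's angle.

```bash

python3 -m crank '[0,0,0,-51,-16,10,0, 0,0,0,-51,-16,10,0, 0,0,0,-51,-16,10,0, 0,0,0,-51,-16,10,0, 0,0,0,-51,-16,10,0]' >/dev/null
python3 -m crank '[0,0,0.166,0,0,0,0, 0,0,0.166,0,0,0,0, 0,0,0,0,0,15,0, 0,0,0,0,0,0,0, 0,0,0,0,0,0,0]' 
python3 - <<'E'
from h import *
c='scene';a=eyes.snapshot(c);m=eyes.camera_model(c);cv2.imwrite('pics/s5.png',cv2.resize(a[150:275,350:480],None,fx=4.5,fy=4.5,interpolation=2))
for r in spotter.outline_of(c,'rod1')[:9]:
    if r['p']>.2: print(round(r['p'],2),r['rect'],rect(c,r['region'],.016,m))
E
```

```text
clock: 9.28
tool_pos: [0.5637, 0.0636, 0.1289]
orientation: [180.0, -0.1, -108.9]
force: [-0.3, 0.3, -1.0]
opening: 0.02
gripper_force: 30.0
0.68 [413.8, 201.6, 21.6, 37.3] (566, 77, 136, 11, -18.4)
0.64 [299.7, 177.2, 52.8, 25.0] (502, -185, 143, 78, -88.8)
0.61 [386.8, 197.6, 25.0, 42.3] (569, 15, 145, 10, 23.9)
0.6 [416.9, 199.5, 24.0, 47.5] (571, 90, 147, 12, 21.9)
0.54 [287.8, 205.0, 34.3, 34.3] (623, -209, 100, 62, -7.0)
0.53 [409.1, 200.4, 19.2, 44.6] (570, 66, 151, 12, 21.5)
0.45 [399.5, 198.7, 22.8, 44.7] (575, 41, 142, 13, 22.8)
```

View pics/s5.png

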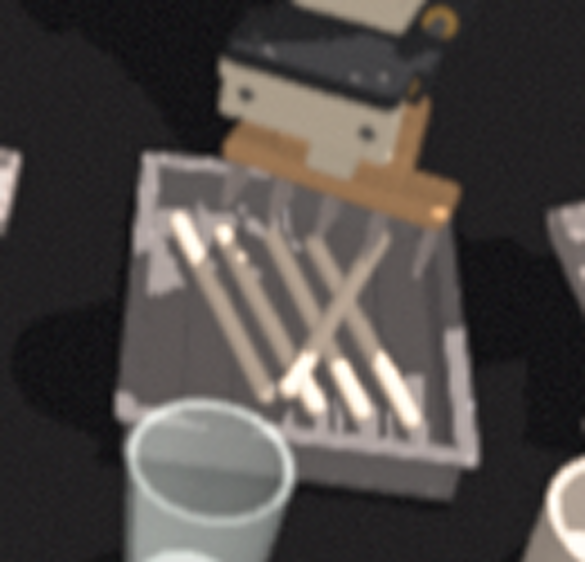

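The picture shows the rake turned with the crossing rod, over the tray. I'll lower it onto the top-rod layer and swing that rod round to match the others.

```bash

python3 -m crank '[0,0,0,0,0,22,0, 0,0,0,0,0,20,0, 0,0,0,0,0,12,0, 0,0,0,0,0,0,0]'
python3 -m crank '[0,0,-0.12,0,-1.5,0,0, 0,0,-0.12,0,-1.5,0,0, 0,0,-0.12,0,-1.5,0,0, 0,0,-0.12,0,-1.5,0,0, 0,0,-0.12,0,-1.5,0,0]'
python3 -m crank '[0,0,-0.12,0,-1.5,0,0, 0,0,-0.12,0,-1.5,0,0, 0,0,-0.12,0,-1.5,0,0, 0,0,-0.1,0,-1.5,0,0, 0,0,0,0,0,0,0]'
python3 - <<'E'
from h import *
c='scene';a=eyes.snapshot(c);m=eyes.camera_model(c);cv2.imwrite('pics/s6.png',cv2.resize(a[150:275,350:480],None,fx=4.5,fy=4.5,interpolation=2))
for r in spotter.outline_of(c,'rod1')[:9]:
    if r['p']>.3: print(round(r['p'],2),r['rect'],rect(c,r['region'],.016,m))
E
```

```text
clock: 9.88
tool_pos: [0.5636, 0.0638, 0.0751]
orientation: [179.9, -0.1, -109.0]
force: [0.5, 0.1, -1.4]
opening: 0.0199
gripper_force: 30.0
clock: 10.5
tool_pos: [0.5721, 0.0635, 0.0767]
orientation: [-179.9, 0.0, -74.4]
force: [-1.0, 0.8, -2.3]
opening: 0.0198
gripper_force: 30.0
clock: 11.12
tool_pos: [0.5774, 0.0661, 0.0765]
orientation: [-179.9, -0.0, -48.3]
force: [-0.9, 0.3, -1.7]
opening: 0.0198
gripper_force: 30.0
0.53 [427.2, 219.2, 10.2, 24.4] (604, 91, 74, 10, 15.9)
```

View pics/s6.png

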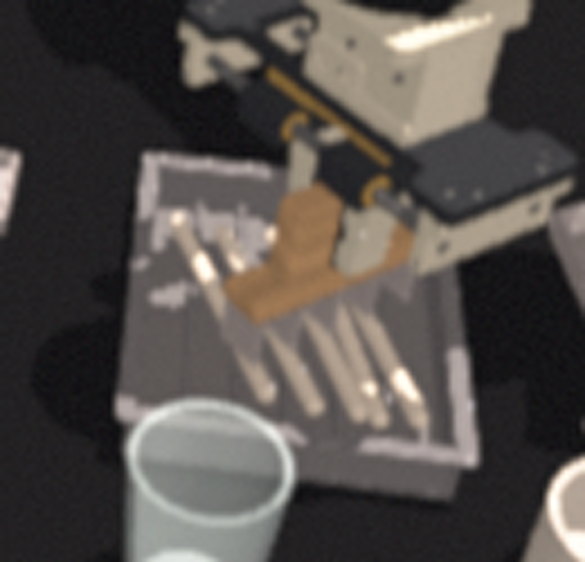

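The top rod now lies almost parallel, beside the fourth rod. I'll lift, turn back to 22°, and measure.

```bash

python3 -m crank '[0,0,0,0,0,-30,0, 0,0,0.173,0,0,-30,0, 0,0,0.173,0,0,-20,0, 0,0,0,0,60,-20,0, 0,0,0,0,0,0,0]'
python3 - <<'E'
from h import *
for c,z in (('scene',.016),('side',.016)):
  a=eyes.snapshot(c);m=eyes.camera_model(c)
  for r in spotter.outline_of(c,'rod1')[:9]:
    if r['p']>.2: print(c,round(r['p'],2),r['rect'],rect(c,r['region'],z,m))
  if c=='scene':cv2.imwrite('pics/s7.png',cv2.resize(a[150:275,350:480],None,fx=4.5,fy=4.5,interpolation=2))
E
```

```text
clock: 11.85
tool_pos: [0.5194, 0.0427, 0.1773]
orientation: [-179.9, 0.0, -68.2]
force: [1.0, -0.3, -1.9]
opening: 0.0199
gripper_force: 30.0
scene 0.75 [426.9, 202.6, 6.4, 44.4] (576, 94, 142, 10, 2.7)
scene 0.66 [427.1, 206.4, 4.0, 39.1] (580, 85, 131, 9, 1.0)
scene 0.63 [385.5, 200.4, 24.9, 39.2] (569, 15, 145, 10, 23.8)
scene 0.55 [297.3, 178.6, 56.4, 24.9] (501, -186, 148, 84, -87.8)
scene 0.52 [416.4, 202.9, 5.7, 43.7] (580, 69, 139, 10, 4.1)
scene 0.46 [400.2, 198.5, 22.3, 43.3] (575, 40, 141, 14, 22.2)
side 0.67 [274.4, 167.1, 28.2, 21.0] (575, 17, 125, 22, 26.2)
side 0.54 [254.7, 162.0, 32.6, 12.3] (546, 84, 105, 12, 4.0)
side 0.51 [258.0, 167.4, 33.2, 10.9] (551, 57, 118, 16, 3.4)
```

View pics/s7.png

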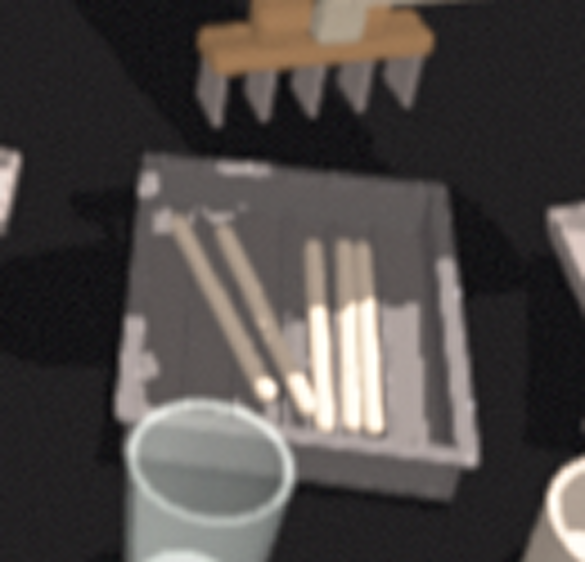

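The swing has already put three rods down in grooves. Two are left, at about (569,15) and (573,40), still at 22°. I'll set the rake astride both and turn it.

```bash

python3 -m crank '[0,0,0,9,-40.5,25,0, 0,0,0,0,0,35,0, 0,0,0,0,0,30,0, 0,0,0,0,0,20,0, 0,0,0,0,0,0,0]'
python3 -m crank '[0,0,0.117,0,-2.8,0,0, 0,0,0.117,0,-2.8,0,0, 0,0,0.117,0,-2.8,0,0, 0,0,0.117,0,-2.8,0,0, 0,0,0,0,0,0,0]'
python3 -m crank '[0,0,0.117,0,-2.8,0,0, 0,0,0.117,0,-2.8,0,0, 0,0,0,0,0,0,0]'
python3 -m crank '[0,0,0,0,0,-35,0, 0,0,-0.175,0,0,-35,0, 0,0,-0.175,0,0,-40,0, 0,0,0,0,50,0,0, 0,0,0,0,0,0,0]'
python3 - <<'E'
from h import *
for c,z in (('scene',.012),('side',.012)):
  a=eyes.snapshot(c);m=eyes.camera_model(c)
  for r in spotter.outline_of(c,'rod1')[:9]:
    if r['p']>.2: print(c,round(r['p'],2),r['rect'],rect(c,r['region'],z,m))
  if c=='scene':cv2.imwrite('pics/s8.png',cv2.resize(a[150:275,350:480],None,fx=4.5,fy=4.5,interpolation=2))
E
```

```text
clock: 12.68
tool_pos: [0.5625, 0.0504, 0.0634]
orientation: [179.8, -0.0, -68.1]
force: [0.1, 0.3, -1.7]
opening: 0.0198
gripper_force: 30.0
clock: 13.3
tool_pos: [0.5739, 0.0529, 0.0652]
orientation: [180.0, -0.0, -94.9]
force: [0.2, -0.3, -2.6]
opening: 0.0196
gripper_force: 30.0
clock: 13.68
tool_pos: [0.5792, 0.052, 0.0652]
orientation: [180.0, -0.0, -108.2]
force: [-0.3, 0.3, -2.3]
opening: 0.0197
gripper_force: 30.0
clock: 14.3
tool_pos: [0.526, 0.0501, 0.1758]
orientation: [180.0, 0.1, -88.0]
force: [0.5, -0.5, -1.4]
opening: 0.0199
gripper_force: 30.0
scene 0.72 [426.8, 202.0, 7.3, 44.2] (571, 95, 143, 12, 2.3)
scene 0.69 [391.2, 199.4, 8.3, 40.5] (569, 13, 144, 13, 4.0)
scene 0.65 [429.2, 202.6, 0.8, 42.6] (571, 85, 147, 9, 1.0)
scene 0.57 [404.9, 200.8, 6.4, 47.0] (578, 40, 147, 10, 5.5)
scene 0.55 [419.4, 204.0, 2.7, 41.0] (575, 69, 146, 10, 3.7)
scene 0.36 [299.4, 177.0, 54.3, 22.7] (496, -187, 147, 85, -88.4)
side 0.71 [319.5, 291.2, 51.4, 75.0] (468, -541, 194, 109, 86.9)
side 0.68 [286.2, 166.3, 8.9, 1.6] (613, 66, 25, 7, 14.6)
side 0.59 [259.7, 165.2, 39.6, 11.5] (565, 80, 142, 18, 3.9)
side 0.43 [265.8, 173.6, 42.1, 16.7] (563, 6, 142, 15, 2.5)
```

View pics/s8.png

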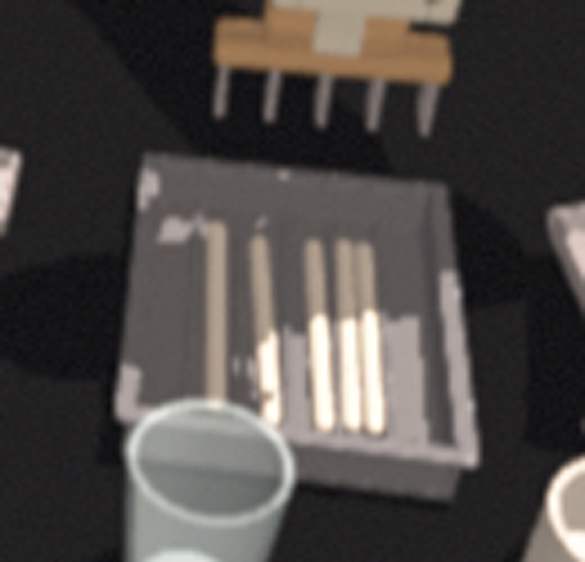

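All five rods now look parallel. I'll run one confirming comb stroke just above the rib tops, then return the rake.

```bash

python3 -m crank '[0,0,-0.008,2,13,30,0, 0,0,0,0,0,40,0, 0,0,0,0,0,25,0, 0,0,0,0,0,15.5,0, 0,0,0,0,0,0,0]'
python3 -m crank '[0,0,0,0,-22,0,0, 0,0,0,0,-22,0,0, 0,0,0,0,-22,0,0, 0,0,0,0,-22,0,0, 0,0,0,0,-22,0,0]'
python3 -m crank '[0,0,0,0,22,0,0, 0,0,0,0,22,0,0, 0,0,0,0,22,0,0, 0,0,0,0,22,0,0, 0,0,0,0,22,0,0]'
python3 -m crank '[0,0,0,0,0,-40,0, 0,0,0,0,0,-40,0, 0,0,0,0,0,-40,0, 0,0,0,15,0,0,0, 0,0,0,0,0,0,0]'
python3 - <<'E'
from h import *
S={}
for c,z in (('scene',.008),('side',.008)):
  a=eyes.snapshot(c);m=eyes.camera_model(c)
  for r in spotter.outline_of(c,'rod1')[:9]:
    if r['p']>.2 and 0<rect(c,r['region'],z,m)[1]<120: print(c,round(r['p'],2),r['rect'],rect(c,r['region'],z,m))
  if c=='side':cv2.imwrite('pics/s9.png',cv2.resize(a[135:215,225:345],None,fx=6,fy=6,interpolation=2))
E
```

```text
clock: 15.12
tool_pos: [0.5159, 0.0478, 0.0638]
orientation: [179.9, -0.1, -87.8]
force: [0.4, -0.2, -1.5]
opening: 0.02
gripper_force: 30.0
clock: 15.75
tool_pos: [0.6277, 0.0525, 0.0662]
orientation: [-179.9, 0.0, -87.8]
force: [0.3, 0.1, -1.5]
opening: 0.0201
gripper_force: 30.0
clock: 16.38
tool_pos: [0.5165, 0.0484, 0.0661]
orientation: [-179.9, 0.0, -87.8]
force: [-1.2, 0.2, -3.0]
opening: 0.0198
gripper_force: 30.0
clock: 17.0
tool_pos: [0.5166, 0.0324, 0.1853]
orientation: [-180.0, 0.0, -87.9]
force: [-0.0, -0.3, -2.6]
opening: 0.0197
gripper_force: 30.0
scene 0.59 [394.5, 201.0, 5.2, 39.5] (567, 14, 141, 8, 4.4)
scene 0.52 [427.7, 204.4, 10.0, 41.7] (570, 97, 143, 11, 2.2)
scene 0.48 [406.7, 202.9, 7.0, 39.8] (574, 40, 133, 10, 5.9)
scene 0.46 [418.0, 204.9, 3.9, 39.5] (569, 70, 145, 11, 2.6)
side 0.62 [264.4, 171.8, 38.3, 11.8] (571, 39, 143, 18, 6.8)
side 0.56 [256.7, 167.1, 41.1, 9.7] (563, 86, 145, 15, 3.7)
side 0.52 [258.4, 166.4, 38.7, 11.4] (569, 67, 142, 21, 3.7)
```

View pics/s9.png

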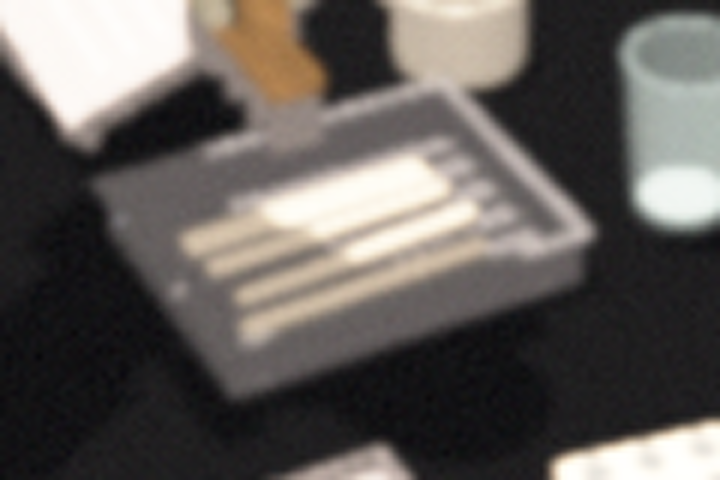

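The side view shows four clear bands in the grooves, and the two cameras agree at the 8 mm height, so the rods are down. Now the rake goes back to its dish.

```bash

python3 -m crank '[0,0,0,44.1,8,0,0, 0,0,0,44.1,8,0,0, 0,0,0,44.1,8,0,0, 0,0,0,44.1,8,0,0, 0,0,0,44.1,8,0,0]'
python3 -m crank '[0,0,0,0,0,40,0, 0,0,0,0,0,40,0, 0,0,0,0,0,25,0, 0,0,0,0,0,10,0, 0,0,0,0,0,0,0]'
python3 -m crank '[0,0,0,0,0,8,0, 0,0,0,0,0,4,0, 0,0,0,0,0,0,0, 0,0,0,0,0,0,0]'
```

```text
clock: 17.82
tool_pos: [0.4847, -0.1899, 0.1842]
orientation: [179.9, -0.0, -87.8]
force: [0.2, -0.4, -1.7]
opening: 0.0199
gripper_force: 30.0
clock: 18.45
tool_pos: [0.485, -0.1887, 0.0694]
orientation: [179.9, -0.0, -87.8]
force: [0.4, 0.2, -2.1]
opening: 0.0197
gripper_force: 30.0
clock: 18.95
tool_pos: [0.4853, -0.1888, 0.0581]
orientation: [-180.0, -0.0, -87.8]
force: [0.9, -0.5, -1.5]
opening: 0.0201
gripper_force: 30.0
```

```bash

python3 -m crank '[0,0,0,0,0,2,0, 0,0,0,0,0,1,0, 0,0,0,0,0,0,0]'
python3 -m crank '[0,0,0,0,0,0,1, 0,0,0,0,0,0,1, 0,0,0,0,0,0,1, 0,0,0,0,0,0,1, 0,0,0,0,0,0,1]'
python3 -m crank '[0,0,0,0,0,-20,1, 0,0,0,0,0,-50,1, 0,0,0,0,0,-50,1, 0,0,0,-30,0,-50,1, 0,0,0,-30,0,0,1]'
python3 -m crank '[0,0,0,0,0,0,1, 0,0,0,0,0,0,1]'
python3 - <<'E'
from h import *
c='wrist';m=eyes.camera_model(c);im=eyes.snapshot(c)
cv2.imwrite('pics/w10.png',im)
for t,z in [('dish',0),('rake',.003),('rake_grip',.073)]:
    for r in spotter.place_of(c,t)[:3]:
        if r['p']>.4: print(c,t,round(r['p'],2),np.round(r['location']),np.round(plane(c,r['location'],z,m)[:2]*1000))
for r in spotter.outline_of(c,'tile1')[:5]:
        if r['p']>.3: print('  out',c,round(r['p'],2),r['rect'],[rect(c,r['region'],z,m) for z in (.012,.024)])
E
```

```text
clock: 19.32
tool_pos: [0.485, -0.1887, 0.0547]
orientation: [180.0, 0.0, -87.8]
force: [-0.3, 0.1, -1.0]
opening: 0.0196
gripper_force: 30.0
clock: 19.95
tool_pos: [0.4851, -0.1888, 0.0549]
orientation: [-180.0, -0.0, -87.8]
force: [0.6, -1.0, -0.0]
opening: 0.0643
gripper_force: 0.0
clock: 20.58
tool_pos: [0.485, -0.1285, 0.2292]
orientation: [-179.5, -0.0, -87.9]
force: [0.7, 0.2, -2.1]
opening: 0.0876
gripper_force: 0.0
clock: 20.82
tool_pos: [0.4826, -0.1289, 0.2246]
orientation: [180.0, -0.0, -87.8]
force: [0.1, 0.4, 0.3]
opening: 0.0874
gripper_force: 0.0
wrist rake 0.76 [320. 118.] [ 485. -189.]
wrist rake_grip 0.87 [321. 120.] [ 483. -188.]
  out wrist 0.85 [138.4, 55.8, 94.1, 72.7] [(627, -209, 96, 59, -7.2), (622, -208, 93, 57, -7.2)]
  out wrist 0.82 [162.0, 71.2, 71.3, 57.2] [(601, -188, 89, 43, 31.5), (597, -188, 86, 41, 31.5)]
  out wrist 0.72 [305.1, 53.6, 28.9, 127.3] [(485, -188, 126, 33, -88.0), (485, -188, 122, 32, -88.0)]
```

View pics/w10.png

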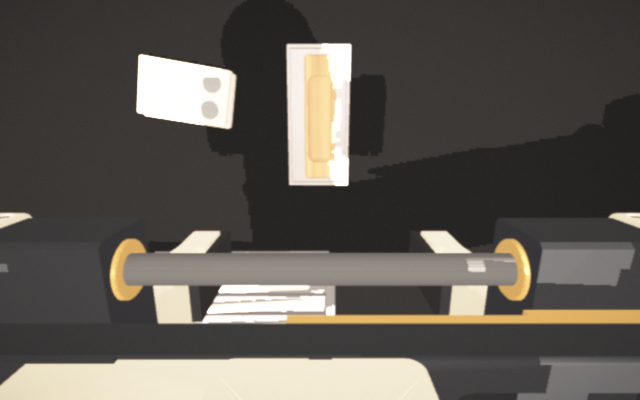

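The rake stands in the dish, centre about (485,−188), and the stack is at (187,92) in the picture, about (622,−208) with yaw −7. Next I fit the deck pose and find the other tiles and the carton.

```bash
cat > deck.py <<'E'
import numpy as np
def dframe(x,y,psi):
    s9,c9,s8,c8=np.sin(np.radians(19)),np.cos(np.radians(19)),np.sin(np.radians(18)),np.cos(np.radians(18))
    a=-s9*s8/c9;b=np.sqrt(c8**2-a*a);hx=np.array([np.cos(psi),np.sin(psi)]);hp=np.array([-hx[1],hx[0]])
    ex=np.r_[c9*hx,s9];ey=np.r_[a*hx+b*hp,s8];R=np.c_[ex,ey,np.cross(ex,ey)]
    return R,np.array([x,y,.022])
E
python3 - <<'E'
from h import *
from deck import *
from scipy.optimize import minimize
regs={}
for c in ['scene','side']:
    im=eyes.snapshot(c);m=eyes.camera_model(c)
    rs=spotter.outline_of(c,'deck');r=rs[0];regs[c]=(r['region'],m);print(c,r['p'],r['rect'])
    for t,z in [('carton',0),('measure',0),('beaker',0)]:
        for r in spotter.place_of(c,t)[:1]: print(c,t,round(r['p'],2),np.round(plane(c,r['location'],z,m)[:2]*1000))
    for r in spotter.outline_of(c,'carton')[:1]:
        print('carton',r['rect'])
        cv2.imwrite
    for r in spotter.outline_of(c,'tile1')[:5]:
        if r['p']>.3: print('  out',c,round(r['p'],2),rect(c,r['region'],.006,m))
L=np.array([[0,0,0],[157,0,0],[157,268,0],[0,268,0],[-3,-3,13],[157,-3,13],[-3,268,13]])/1000
def cost(p,full=False):
    R,o=dframe(p[0]/1000,p[1]/1000,np.radians(p[2]));tot=0
    for c,(g,m) in regs.items():
        uv=proj(c,L@R.T+o,m);k=np.zeros((1600,2560),np.uint8)
        cv2.fillConvexPoly(k,cv2.convexHull((uv*4+2).round().astype(np.int32)),1)
        k=cv2.resize(k.astype(np.float32),(640,400),interpolation=cv2.INTER_AREA)
        iou=np.minimum(k,g).sum()/np.maximum(k,g).sum();tot+=1-iou
        if full:print(c,iou)
    return tot
s=minimize(cost,[470,200,2],method='Nelder-Mead',options=dict(initial_simplex=[[470,200,2],[480,200,2],[470,210,2],[470,200,6]],xatol=.2,fatol=1e-4))
print(s.x,s.fun);cost(s.x,True)
for k in regs:
    g,m=regs[k];p=s.x;R,o=dframe(p[0]/1000,p[1]/1000,np.radians(p[2]))
    im=eyes.snapshot(k)
    for q in (L[[0,1,2,3]],L[[4,5]],L[[4,6]]):
        cv2.polylines(im,[proj(k,q@R.T+o,m).round().astype(np.int32)],len(q)>2,(0,0,255),1)
    regs[k]=(im,m)
a=cv2.resize(regs['scene'][0][170:260,460:640],(720,360));b=cv2.resize(regs['side'][0][55:165,190:300],(240,240))
cv2.imwrite('pics/d11.png',np.vstack([a,cv2.copyMakeBorder(b,0,0,0,480,0)]))
E
```

```text
scene 0.75 [179.0, 119.1, 46.4, 50.5]
scene carton 0.82 [ 440. -580.]
scene measure 0.77 [713. 211.]
scene beaker 0.94 [761.  15.]
carton [179.5, 118.5, 42.6, 52.7]
  out scene 0.94 (612, -213, 100, 61, -6.2)
  out scene 0.59 (434, -386, 110, 66, -3.3)
  out scene 0.45 (664, -206, 60, 26, -70.0)
side 0.89 [201.4, 84.4, 77.5, 74.4]
side carton 0.93 [ 440. -587.]
side measure 0.55 [703. 192.]
side beaker 0.57 [757.   6.]
carton [319.7, 290.8, 52.7, 74.0]
  out side 0.95 (433, -387, 94, 65, -3.1)
  out side 0.64 (594, -400, 92, 62, 6.1)
  out side 0.45 (556, 99, 118, 11, 2.2)
[463.77850779 195.63017433  -1.22020111] 1.3150525093078613
scene 0.0
side 0.6849475
```

View pics/d11.png

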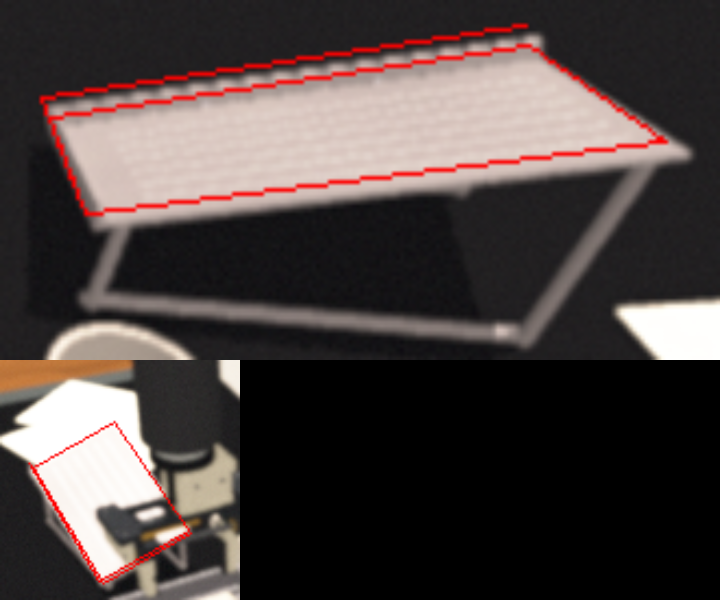

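The overlay shows the fit from the side view alone is roughly 8 mm short in x. In the scene crop the true lip line runs from (48,103) to (540,40). I'll refit with the proper scene region.

```bash
python3 - <<'E'
from h import *
from deck import *
from scipy.optimize import minimize
regs={}
for c in ['scene','side']:
    im=eyes.snapshot(c);m=eyes.camera_model(c)
    if c=='scene':
        g=(im[...].min(2)>95).astype(np.uint8);g[:,:470]=0;g[:170]=0;g[232:]=0
        n,l,s,_=cv2.connectedComponentsWithStats(g);i=1+s[1:,4].argmax();g=cv2.morphologyEx((l==i).astype(np.uint8),cv2.MORPH_OPEN,np.ones((4,4)));g=cv2.morphologyEx(g,cv2.MORPH_CLOSE,np.ones((5,5)))
        print(s[i])
        for r in spotter.outline_of(c,'deck'):
            print(r['p'],r['rect'])
            if r['rect'][0]>440 and r['p']>.3: g=r['region'];break
    else: g=spotter.outline_of(c,'deck')[0]['region']
    regs[c]=(g,m)
for th in (0,4):
  L=np.array([[0,0,0],[157,0,-th],[157,268,-th],[157,268,0],[0,268,0],[-3,-3,13],[157,-3,13],[-3,268,13]])/1000
  def cost(p,pr=0):
    R,o=dframe(p[0]/1000,p[1]/1000,np.radians(p[2]));tot=0
    for c,(g,m) in regs.items():
        if c=='side':continue
        uv=proj(c,L@R.T+o,m);k=np.zeros((1600,2560),np.uint8)
        cv2.fillConvexPoly(k,cv2.convexHull((uv*4+2).round().astype(np.int32)),1)
        k=cv2.resize(k.astype(np.float32),(640,400),interpolation=cv2.INTER_AREA)
        iou=np.minimum(k,g).sum()/np.maximum(k,g).sum();tot+=1-iou
    return tot
  s=minimize(cost,[470,200,2],method='Nelder-Mead',options=dict(initial_simplex=[[470,200,2],[480,200,2],[470,210,2],[470,200,6]],xatol=.2,fatol=1e-4))
  print(th,s.x,s.fun)
E
```

```text
[ 472  179  161   53 4716]
0.76 [468.5, 177.8, 161.5, 47.6]
0 [475.81534326 197.90961467  -1.37126524] 0.04527848958969116
4 [470.90821289 198.25953154  -1.96136109] 0.06945449113845825
```

```bash

python3 -m crank '[0,0,0,28,-45.6,0,1, 0,0,0,28,-45.6,0,1, 0,0,0,28,-45.6,0,1, 0,0,-0.177,0,0,0,1, 0,0,-0.177,0,0,0,1]' >/dev/null
python3 -m crank '[0,0,-0.177,0,0,0,1, 0,0,-0.177,0,0,0,1, 0,0,-0.177,0,0,0,1, 0,0,-0.177,0,0,0,1, 0,0,-0.177,0,0,0,1]' >/dev/null
python3 -m crank '[0,0,-0.175,0,0,0,1, 0,0,0,0,0,0,1, 0,0,0,0,0,0,1]'
cat > tl.py <<'E'
from h import *
def tiles(z=.012,c='wrist'):
    m=eyes.camera_model(c);eyes.snapshot(c)
    for r in spotter.outline_of(c,'tile1')[:5]:
        if r['p']>.3: print(c,round(r['p'],2),r['rect'],rect(c,r['region'],z,m))
    o=get_obs();print(o['clock'],np.round(o['tool_pos']*1000,1),np.round(o['orientation'],1))
E
python3 -c "
from tl import *;tiles(.024)"
```

```text
clock: 23.7
tool_pos: [0.6227, -0.2075, 0.2247]
orientation: [180.0, 0.0, -7.0]
force: [-0.1, 0.9, 0.8]
opening: 0.0876
gripper_force: 0.0
wrist 0.9 [293.5, 131.2, 56.1, 85.3] (623, -208, 92, 57, -7.8)
wrist 0.82 [460.7, 131.4, 65.8, 93.1] (597, -391, 89, 57, 7.3)
wrist 0.63 [291.2, 134.2, 1.4, 53.1] (641, -182, 55, 1, -6.0)
23.8 [ 622.7 -207.5  224.8] [180.    0.   -6.9]
```

```bash

python3 -m crank '[0,0,0,0,0,60,1, 0,0,0,0,0,60,1, 0,0,0,0,0,50,1, 0,0,0,0,0,25,1, 0,0,0,0,0,15,1]' >/dev/null
python3 -m crank '[0,0,0,0,0,0,1, 0,0,0,0,0,0,0.5, 0,0,0,0,0,0,0.5, 0,0,0,0,0,0,0.5, 0,0,0,0,0,0,0.5]'
python3 -m crank '[0,0,0,0,0,0,0.5, 0,0,0,0,0,0,0.5]'
```

```text
clock: 25.05
tool_pos: [0.623, -0.2076, 0.0155]
orientation: [180.0, -0.1, -6.8]
force: [-0.8, 0.7, 2.7]
opening: 0.0555
gripper_force: 30.0
clock: 25.3
tool_pos: [0.623, -0.2076, 0.0154]
orientation: [180.0, -0.0, -6.8]
force: [-1.0, 1.0, 6.3]
opening: 0.0558
gripper_force: 30.0
```

```bash
cat > go.py <<'E'
from h import *
from deck import *
from scipy.spatial.transform import Rotation as Ro
import sys
D=(.473,.200,np.radians(-1.5))
def go(x,y,z):
    R,o=dframe(*D);T=o+R@(np.array([x,y,z])/1000)
    Rt=np.c_[R[:,0],-R[:,1],-R[:,2]];ob=get_obs();Rc=Ro.from_euler('xyz',ob['orientation'],degrees=True).as_matrix()
    d=T-ob['tool_pos']
    print('target',np.round(T*1000,1),'world d',np.round(d*1000,1),'shift now-axes',np.round(Rc.T@d*1000,1),'shift target-axes',np.round(Rt.T@d*1000,1),'rotvec',np.round(Ro.from_matrix(Rc.T@Rt).as_rotvec(),3))
    print('tcp in deck',np.round(R.T@(ob['tool_pos']-o)*1000,1),ob['opening'])
if __name__=='__main__': go(*map(float,sys.argv[1:]))
E
python3 -m crank '[0,0,0,0,0,-30,0.5, 0,0,0,0,0,-60,0.5, 0,0,0,0,0,-60,0.5, 0,0,0,0,0,-60,0.5, 0,0,0,0,0,0,0.5]'
python3 go.py 70 66 80
```

```text
clock: 25.92
tool_pos: [0.6253, -0.2081, 0.2308]
orientation: [180.0, -0.6, -6.8]
force: [-0.2, 0.6, -2.5]
opening: 0.0551
gripper_force: 30.0
target [508.5 235.3 136.7] world d [-116.8  443.4  -94.2] shift now-axes [-169.3 -426.6   92.3] shift target-axes [-152.1 -400.6  188.5] rotvec [ 0.346  0.303 -0.144]
tcp in deck [ 222.1 -334.6  268.5] 0.055119788123058906
```

```bash

python3 -m crank '[0,0,0,-21,-53,0,0.5, 0,0,0,-21,-53,0,0.5, 0,0,0,-21,-53,0,0.5, 0,0,0,-21,-53,0,0.5, 0,0,0,-21,-53,0,0.5]'>/dev/null
python3 -m crank '[0,0,0,-21,-53,0,0.5, 0,0,0,-21,-53,0,0.5, 0,0,0,-21,-53,0,0.5, 0.115,0.101,-0.048,0,0,0,0.5, 0.115,0.101,-0.048,0,0,0,0.5]'>/dev/null
python3 -m crank '[0.115,0.101,-0.048,0,0,0,0.5, 0,0,0,0,0,0,0.5, 0,0,0,0,0,0,0.5]'
python3 go.py 70 66 40
```

```text
clock: 27.55
tool_pos: [0.5061, 0.2333, 0.2247]
orientation: [-161.0, -18.4, -1.5]
force: [0.2, 0.5, -0.9]
opening: 0.0554
gripper_force: 30.0
target [521.1 248.1 100.9] world d [  15.    14.8 -123.7] shift now-axes [-25.1  25.4 120.3] shift target-axes [-26.4  25.4 120. ] rotvec [ 0.001  0.01  -0.004]
tcp in deck [ 96.4  91.4 160. ] 0.055357305257785934
```

```bash

python3 -m crank '[0,0.01,0,-12,12,40,0.5, 0,0,0,-14,13,40,0.5, 0,0,0,0,0,40,0.5, 0,0,0,0,0,20,0.5, 0,0,0,0,0,0,0.5]'
python3 -m crank '[0,0,0,0,0,7,0.5, 0,0,0,0,0,4,0.5, 0,0,0,0,0,0,0.5]'
python3 go.py 70 66 6
```

```text
clock: 28.18
tool_pos: [0.5275, 0.2553, 0.081]
orientation: [-161.1, -18.7, -1.7]
force: [0.4, -1.4, -0.2]
opening: 0.0558
gripper_force: 30.0
clock: 28.55
tool_pos: [0.531, 0.2587, 0.0741]
orientation: [-160.8, -19.0, -1.7]
force: [-0.5, 0.2, -0.8]
opening: 0.0554
gripper_force: 30.0
target [531.9 258.9  70.5] world d [ 0.9  0.2 -3.5] shift now-axes [-0.3  0.9  3.5] shift target-axes [-0.3  0.9  3.5] rotvec [-0.001 -0.001 -0.004]
tcp in deck [70.3 66.9  9.5] 0.05542243287573088
```

```bash

python3 -m crank '[0,0,0,0,0,2.5,0.5, 0,0,0,0,0,0,0.5, 0,0,0,0,0,0,0.5]'|sed -n 4p
python3 -m crank '[0,0,0,0,0,2,0.5, 0,0,0,0,0,0,0.5, 0,0,0,0,0,0,0.5]'|sed -n 4p
python3 go.py 70 66 4
```

```text
force: [0.2, -0.2, -1.7]
force: [-0.8, -0.6, -2.0]
target [532.5 259.5  68.8] world d [ 0.2 -0.4 -0.9] shift now-axes [-0.1  0.7  0.7] shift target-axes [-0.1  0.7  0.7] rotvec [-0.    -0.    -0.004]
tcp in deck [70.1 66.7  4.7] 0.05538061344632822
```

```bash

python3 -m crank '[0,0,0,0,0,1,0.5, 0,0,0,0,0,0,0.5, 0,0,0,0,0,0,0.5]'|sed -n 4p
python3 -m crank '[0,0,0,0,0,0,0.78, 0,0,0,0,0,0,0.78, 0,0,0,0,0,0,0.78, 0,0,0,0,0,0,0.78]'
python3 - <<'E'
from h import *
for c in ('scene','side'):
    a=eyes.snapshot(c)
    for r in spotter.place_of(c,'tile1'):
        if r['p']>.25:print(c,round(r['p'],2),np.round(r['location'],1))
E
python3 go.py 70 66 4
```

```text
force: [-1.9, -1.9, 2.9]
clock: 30.18
tool_pos: [0.5326, 0.2604, 0.0687]
orientation: [-160.8, -19.0, -1.7]
force: [-0.7, -0.2, -0.8]
opening: 0.0685
gripper_force: 0.1
scene 0.97 [501.1 204.2]
scene 0.77 [309.1 224.4]
scene 0.77 [239.  208.2]
scene 0.61 [267.3 173.5]
side 0.96 [305.  284.7]
side 0.89 [337. 221.]
side 0.83 [359.4 267.1]
side 0.42 [240.8 138.7]
target [532.5 259.5  68.8] world d [-0.1 -0.8  0. ] shift now-axes [-0.1  0.7 -0.3] shift target-axes [-0.1  0.7 -0.3] rotvec [-0.    -0.    -0.004]
tcp in deck [70.1 66.7  3.7] 0.06841814294262141
```

```bash
cat > td.py <<'E'
from h import *
from deck import *
from go import D
def td():
    R,o=dframe(*D)
    for c in ('scene','side'):
        m=eyes.camera_model(c);eyes.snapshot(c)
        def dk(uv,z=0):
            p,d=ray(c,uv,m);n=R[:,2];t=((o+n*z-p)@n)/(d@n);return (R.T@(p+d*t-o))*1000
        for r in spotter.place_of(c,'tile1')[:8]:
            q=dk(r['location'])
            if r['p']>.25 and -30<q[0]<180 and -30<q[1]<290:print(c,'place',round(r['p'],2),np.round(q[:2]))
        for r in spotter.outline_of(c,'tile1')[:8]:
            v,u=np.nonzero(r['region']);P=np.array([dk(a,.010)[:2] for a in zip(u,v)])
            ce=P.mean(0)
            if r['p']>.25 and -30<ce[0]<180 and -30<ce[1]<290:
                (x,y),(w,h),a=cv2.minAreaRect(P.astype(np.float32))
                if w<h:w,h,a=h,w,a+90
                print(c,'outline',round(r['p'],2),np.round([x,y,w,h,(a+90)%180-90]))
            else: print(c,'bench',round(r['p'],2),rect(c,r['region'],.008,m))
td()
E
python3 -m crank '[0,0,0,0,0,-20,0.78, 0,0,0,0,0,-50,1, 0,0,0,0,0,-50,1, 0,0,0,0,0,-60,1, 0,0,0,0,0,-40,1]'
python3 td.py
```

```text
clock: 31.0
tool_pos: [0.4626, 0.1896, 0.2684]
orientation: [-160.7, -19.1, -1.8]
force: [0.7, 0.8, -0.8]
opening: 0.0874
gripper_force: 0.0
scene place 0.61 [36. 32.]
scene outline 0.73 [ 52.  32. 114.  54.   2.]
scene bench 0.66 (597, -398, 100, 58, 7.1)
scene bench 0.61 (439, -385, 105, 64, -1.1)
scene bench 0.59 (626, -207, 101, 63, -5.7)
side place 0.71 [37. 29.]
side bench 0.92 (622, -210, 94, 64, -4.5)
side bench 0.81 (432, -388, 94, 69, -1.2)
side outline 0.74 [42. 31. 92. 56. -0.]
side bench 0.63 (591, -404, 96, 63, 6.1)
```

Tile 1 is in the corner. Next is the lower tile of the stack.

```bash

python3 -m crank '[-0.115,-0.104,0.048,0,0,0,1, -0.115,-0.104,0.048,0,0,0,1, -0.115,-0.104,0.048,0,0,0,1, 0,0,0,26,47,5,1, 0,0,0,26,47,5,1]' >/dev/null
python3 -m crank '[0,0,0,26,47,5,1, 0,0,0,26,47,5,1, 0,0,0,26,47,5,1, 0,0,0,26,47,5,1, 0,0,0,26,47,5,1]' >/dev/null
python3 -m crank '[0,0,0,26,47,5,1, 0,0,0,0,0,0,1, 0,0,0,0,0,0,1]' >/dev/null
python3 -c "
from tl import *;tiles(.012)"
```

```text
wrist 0.95 [291.6, 129.6, 51.9, 85.9] (623, -207, 91, 57, -5.7)
wrist 0.85 [461.3, 132.8, 63.0, 92.6] (594, -397, 92, 60, 7.8)
33.025 [ 624.1 -207.2  224.2] [-1.799e+02  1.000e-01 -6.900e+00]
```

```bash

python3 -m crank '[0,0,-0.015,0,0,60,1, 0,0,0,0,0,60,1, 0,0,0,0,0,55,1, 0,0,0,0,0,30,1, 0,0,0,0,0,15,1]' >/dev/null
python3 -m crank '[0,0,0,0,0,0,1, 0,0,0,0,0,0,0.5, 0,0,0,0,0,0,0.5, 0,0,0,0,0,0,0.5, 0,0,0,0,0,0,0.5]'
python3 -m crank '[0,0,0,0,0,0,0.5, 0,0,0,0,0,0,0.5, 0,0,0,0,0,-30,0.5, 0,0,0,0,0,-60,0.5, 0,0,0,0,0,-60,0.5]'
python3 -m crank '[0,0,0,0,0,-60,0.5, 0,0,0,-21,-46,0,0.5, 0,0,0,-21,-46,0,0.5, 0,0,0,-21,-46,0,0.5, 0,0,0,-21,-46,0,0.5]'>/dev/null
python3 -m crank '[0,0,0,-21,-46,0,0.5, 0,0,0,-21,-46,0,0.5, 0,0,0,-21,-46,0,0.5, 0.115,0.101,-0.045,-21,-46,0,0.5, 0.115,0.101,-0.045,0,-30,0,0.5]'>/dev/null
python3 -m crank '[0.115,0.101,-0.045,0,-30,0,0.5, 0,0,0,0,0,0,0.5, 0,0,0,0,0,0,0.5]'
python3 go.py 70 124 20
```

```text
clock: 34.28
tool_pos: [0.6248, -0.2079, 0.0057]
orientation: [-179.9, -0.1, -6.0]
force: [-1.2, 1.2, 2.8]
opening: 0.0554
gripper_force: 30.0
clock: 34.9
tool_pos: [0.6237, -0.208, 0.1557]
orientation: [-179.9, 0.1, -6.0]
force: [0.3, 0.2, -1.1]
opening: 0.0556
gripper_force: 30.0
clock: 36.52
tool_pos: [0.4974, 0.2343, 0.2254]
orientation: [-160.9, -18.3, -1.3]
force: [-0.1, -0.1, -1.6]
opening: 0.0555
gripper_force: 30.0
target [522.7 309.4 101. ] world d [  25.3   75.1 -124.4] shift now-axes [-16.6 -30.3 143.4] shift target-axes [-18.4 -30.6 143.1] rotvec [-0.002  0.013 -0.001]
tcp in deck [ 88.4  93.4 163.1] 0.05545140561718917
```

```bash

python3 -m crank '[0,0.013,0,-9,-15,40,0.5, 0,0,0,-9,-15,40,0.5, 0,0,0,0,0,40,0.5, 0,0,0,0,0,20,0.5, 0,0,0,0,0,0,0.5]'>/dev/null
python3 -m crank '[0,0,0,0,0,9,0.5, 0,0,0,0,0,3,0.5, 0,0,0,0,0,0,0.5, 0,0,0,0,0,0,0.5]'
python3 go.py 70 124 6.5
```

```text
clock: 37.65
tool_pos: [0.5258, 0.3124, 0.0939]
orientation: [-160.6, -19.1, -1.6]
force: [0.1, -0.3, -1.4]
opening: 0.0554
gripper_force: 30.0
target [527.  313.7  88.9] world d [ 1.2  1.2 -5. ] shift now-axes [-0.5  0.5  5.2] shift target-axes [-0.5  0.5  5.2] rotvec [-0.004 -0.002 -0.001]
tcp in deck [ 70.5 124.5  11.7] 0.0554127704831186
```

```bash

python3 -m crank '[0,0,0,0,0,4,0.5, 0,0,0,0,0,0,0.5, 0,0,0,0,0,0,0.5]'|sed -n 4p
python3 -m crank '[0,0,0,0,0,1.5,0.5, 0,0,0,0,0,0,0.5, 0,0,0,0,0,0,0.5]'|sed -n 4p
python3 go.py 70 124 5.7
```

```text
force: [0.4, 0.3, -0.9]
force: [-0.8, -0.6, -0.3]
target [527.2 313.9  88.2] world d [-0.1 -0.2 -0.1] shift now-axes [-0.1  0.2 -0. ] shift target-axes [-0.1  0.2 -0. ] rotvec [-0.004 -0.001 -0.001]
tcp in deck [ 70.1 124.2   5.7] 0.05543727206430598
```

Now release and lift, then head to the next tile, C at about (594,−397), yaw 7.

```bash

python3 -m crank '[0,0,0,0,0,0,0.78, 0,0,0,0,0,0,0.78, 0,0,0,0,0,0,0.78, 0,0,0,0,0,0,0.78]'>/dev/null
python3 -m crank '[0,0,0,0,0,-20,0.78, 0,0,0,0,0,-50,1, 0,0,0,0,0,-50,1, 0,0,0,0,0,-60,1, 0,0,0,0,0,-40,1]'
python3 td.py
```

```text
clock: 39.52
tool_pos: [0.4571, 0.2429, 0.2876]
orientation: [-160.5, -19.2, -1.6]
force: [0.5, 0.3, 0.1]
opening: 0.0876
gripper_force: 0.0
scene place 0.98 [56. 90.]
scene place 0.82 [45. 35.]
scene bench 0.94 (598, -399, 97, 58, 7.8)
scene outline 0.77 [ 55.  86. 111.  56.  -0.]
scene bench 0.68 (438, -385, 102, 61, -3.2)
scene bench 0.59 (567, 14, 133, 8, 4.1)
scene outline 0.58 [ 52.  31. 115.  54.   1.]
side place 0.77 [38. 75.]
side place 0.7 [36. 25.]
side bench 0.98 (591, -401, 95, 62, 7.2)
side outline 0.91 [41. 31. 89. 54.  2.]
side bench 0.87 (432, -388, 91, 65, -3.2)
side outline 0.83 [41. 87. 92. 57.  2.]
side bench 0.61 (728, 238, 161, 92, 75.0)
side bench 0.45 (497, -153, 194, 62, 77.4)
```

```bash
cat > up.py <<'E'
from h import *
from scipy.spatial.transform import Rotation as Ro
import sys
x,y,z,yaw=map(float,sys.argv[1:])
ob=get_obs();Rc=Ro.from_euler('xyz',ob['orientation'],degrees=True).as_matrix();Rt=Ro.from_euler('xyz',[180,0,yaw],degrees=True).as_matrix()
d=np.array([x,y,z])-ob['tool_pos']*1000
print('rotvec',np.round(Ro.from_matrix(Rc.T@Rt).as_rotvec(),3),'then shift',np.round(Rt.T@d,1),ob['opening'])
E
python3 up.py 594 -398 225 7.5; python3 up.py 433 -386 225 -3
```

```text
rotvec [-0.306 -0.354 -0.099] then shift [ 51.9 653.5  58.3] 0.08762175344995626
rotvec [-0.337 -0.324  0.08 ] then shift [  8.7 629.5  58.3] 0.08762175344995626
```

```bash

python3 -m crank '[-0.102,-0.118,-0.033,0,0,0,1, -0.102,-0.118,-0.033,0,0,0,1, -0.102,-0.118,-0.033,0,0,0,1, 0,0,0,4,54,5,1, 0,0,0,4,54,5,1]' >/dev/null
python3 -m crank '[0,0,0,4,54,5,1, 0,0,0,4,54,5,1, 0,0,0,4,54,5,1, 0,0,0,4,54,5,1, 0,0,0,4,54,5,1]' >/dev/null
python3 -m crank '[0,0,0,4,54,5,1, 0,0,0,4,54,5,1, 0,0,0,4,54,5,1, 0,0,0,4,54,5,1, 0,0,0,4,54,5,1]' >/dev/null
python3 -m crank '[0,0,0,0,0,0,1, 0,0,0,0,0,0,1]' >/dev/null
python3 -c "
from tl import *;tiles(.012)"; python3 up.py 594 -398 3.5 7.5
```

```text
wrist 0.95 [266.9, 284.7, 57.3, 41.7] (427, -385, 62, 50, -82.5)
wrist 0.58 [300.7, 130.7, 53.2, 82.1] (592, -399, 90, 56, 7.2)
42.05 [ 589.6 -392.   222.9] [-179.9    0.     7.5]
rotvec [-0.002  0.     0.001] then shift [  3.6   6.6 219.4] 0.08758413998066587
```

```bash

python3 -m crank '[0,0,0,1.5,6.5,60,1, 0,0,0,0,0,60,1, 0,0,0,0,0,55,1, 0,0,0,0,0,30,1, 0,0,0,0,0,15,1]' >/dev/null
python3 -m crank '[0,0,0,0,0,0,1, 0,0,0,0,0,0,0.5, 0,0,0,0,0,0,0.5, 0,0,0,0,0,0,0.5, 0,0,0,0,0,0,0.5]'
python3 -m crank '[0,0,0,0,0,0,0.5, 0,0,0,0,0,0,0.5, 0,0,0,0,0,-30,0.5, 0,0,0,0,0,-60,0.5, 0,0,0,0,0,-60,0.5]'
python3 -m crank '[0,0,0,0,0,-60,0.5, 0,0,0,0,0,-20,0.5, 0,0,0,0,0,0,0.5]'
python3 go.py 88 150 165
```

```text
clock: 43.3
tool_pos: [0.5924, -0.399, 0.0044]
orientation: [-180.0, -0.1, 7.5]
force: [-1.0, 0.8, 2.9]
opening: 0.0554
gripper_force: 30.0
clock: 43.92
tool_pos: [0.5913, -0.3987, 0.1541]
orientation: [-179.9, 0.1, 7.5]
force: [1.4, -0.8, -0.3]
opening: 0.0554
gripper_force: 30.0
clock: 44.3
tool_pos: [0.5925, -0.3992, 0.2352]
orientation: [-180.0, -0.2, 7.5]
force: [0.7, 0.6, -2.5]
opening: 0.0556
gripper_force: 30.0
target [491.8 287.4 244.4] world d [-100.7  686.6    9.2] shift now-axes [ -10.4 -693.9   -9.2] shift target-axes [-109.2 -661.7  178.7] rotvec [0.303 0.35  0.099]
tcp in deck [ 197.2 -511.7  343.7] 0.055607981731900555
```

```bash

python3 -m crank '[0,0,0,-1,-53,-1,0.5, 0,0,0,-1,-53,-1,0.5, 0,0,0,-1,-53,-1,0.5, 0,0,0,-1,-53,-1,0.5, 0,0,0,-1,-53,-1,0.5]' >/dev/null
python3 -m crank '[0,0,0,-1,-53,-1,0.5, 0,0,0,-1,-53,-1,0.5, 0,0,0,-1,-53,-1,0.5, 0,0,0,-1,-53,-1,0.5, 0,0,0,-1,-53,-1,0.5]' >/dev/null
python3 -m crank '[0,0,0,-1,-53,-1,0.5, 0,0,0,-1,-53,-1,0.5, 0,0,0,-1,-53,-1,0.5, 0.101,0.117,0.033,0,0,0,0.5, 0.101,0.117,0.033,0,0,0,0.5]' >/dev/null
python3 -m crank '[0.101,0.117,0.033,0,0,0,0.5, 0,0,0,0,0,0,0.5, 0,0,0,0,0,0,0.5]' 
python3 go.py 70 180 20
```

```text
clock: 46.55
tool_pos: [0.4888, 0.2819, 0.2465]
orientation: [-161.0, -18.8, -1.5]
force: [-0.1, 0.8, -0.6]
opening: 0.0556
gripper_force: 30.0
target [518.1 362.5 118.3] world d [  29.3   80.6 -128.2] shift now-axes [-15.5 -34.5 149.5] shift target-axes [-16.  -34.4 149.5] rotvec [ 0.001  0.003 -0.   ]
tcp in deck [ 86.  145.6 169.5] 0.05556644512309938
```

```bash

python3 -m crank '[0,0.003,0,-8,-17,40,0.5, 0,0,0,-8,-17,40,0.5, 0,0,0,0,0,40,0.5, 0,0,0,0,0,30,0.5, 0,0,0,0,0,8,0.5]'>/dev/null
python3 -m crank '[0,0,0,0,0,4,0.5, 0,0,0,0,0,0,0.5, 0,0,0,0,0,0,0.5, 0,0,0,0,0,0,0.5]'
python3 go.py 70 180 4.4
```

```text
clock: 47.68
tool_pos: [0.523, 0.3671, 0.1086]
orientation: [-160.8, -19.1, -1.6]
force: [0.4, 0.1, -1.5]
opening: 0.0554
gripper_force: 30.0
target [523.1 367.4 104.3] world d [ 0.   0.3 -4.3] shift now-axes [-1.4  1.1  3.9] shift target-axes [-1.4  1.   3.9] rotvec [-0.001 -0.002 -0.001]
tcp in deck [ 71.4 181.    8.3] 0.05541504904223689
```

```bash

python3 -m crank '[0,0,0,0,0,3.5,0.5, 0,0,0,0,0,0,0.5, 0,0,0,0,0,0,0.5]'|sed -n 4p
python3 -m crank '[0,0,0,0,0,0,0.78, 0,0,0,0,0,0,0.78, 0,0,0,0,0,0,0.78, 0,0,0,0,0,0,0.78]'>/dev/null
python3 -m crank '[0,0,0,0,0,-20,0.78, 0,0,0,0,0,-50,1, 0,0,0,0,0,-50,1, 0,0,0,0,0,-60,1, 0,0,0,0,0,-40,1]'
python3 td.py;python3 up.py 433 -386 225 -3
```

```text
force: [-0.1, -0.7, -1.4]
clock: 49.18
tool_pos: [0.4538, 0.2972, 0.3051]
orientation: [-160.7, -19.1, -1.6]
force: [0.9, 0.4, 0.5]
opening: 0.0875
gripper_force: 0.0
scene place 0.88 [39. 33.]
scene place 0.79 [ 55. 141.]
scene place 0.63 [55. 94.]
scene outline 0.78 [ 56.  87. 114.  56.  -0.]
scene outline 0.7 [ 56. 143. 113.  63.   1.]
scene outline 0.59 [ 55.  32. 109.  53.   1.]
side place 0.69 [ 35. 121.]
side place 0.64 [32. 35.]
side place 0.62 [33. 76.]
side outline 0.79 [ 39. 141.  94.  59.   1.]
side outline 0.78 [39. 83. 90. 56.  1.]
side outline 0.73 [40. 31. 89. 54.  1.]
side bench 0.65 (432, -389, 91, 61, -3.2)
rotvec [-0.334 -0.324  0.08 ] then shift [ 14.7 683.4  75.8] 0.08775418035359686
```

```bash

python3 -m crank '[-0.111,-0.108,0.027,0,0,0,1, -0.111,-0.108,0.027,0,0,0,1, -0.111,-0.108,0.027,0,0,0,1, 0,0,0,1,52.5,6,1, 0,0,0,1,52.5,6,1]' >/dev/null
python3 -m crank '[0,0,0,1,52.5,6,1, 0,0,0,1,52.5,6,1, 0,0,0,1,52.5,6,1, 0,0,0,1,52.5,6,1, 0,0,0,1,52.5,6,1]' >/dev/null
python3 -m crank '[0,0,0,1,52.5,6,1, 0,0,0,1,52.5,6,1, 0,0,0,1,52.5,6,1, 0,0,0,1,52.5,6,1, 0,0,0,1,52.5,6,1]' >/dev/null
python3 -m crank '[0,0,0,1,52.5,6,1, 0,0,0,0,0,0,1, 0,0,0,0,0,0,1]' >/dev/null
python3 -c "
from tl import *;tiles(.012)"; python3 up.py 433 -386 3.5 -3
```

```text
51.825 [ 431.3 -383.9  221.6] [-179.8    0.    -3. ]
rotvec [-0.003  0.     0.   ] then shift [  1.8   2.  218.1] 0.08735851795063074
```

```bash
python3 -c "
from tl import *
tiles(.012);tiles(.006,'side');tiles(.006,'scene')
for r in spotter.place_of('wrist','tile1')[:3]:print(r['p'],r['location'],plane('wrist',r['location'],0))
im=eyes.snapshot('wrist');g=(im.min(2)>140).astype(np.uint8);g[228:]=0
n,l,s,_=cv2.connectedComponentsWithStats(g)
for i in range(1,n):
  if s[i,4]>800: print(s[i],rect('wrist',l==i,.012))
"
```

```text
wrist 0.75 [292.1, 130.0, 58.3, 81.9] (433, -386, 88, 55, -3.3)
51.925 [ 431.7 -383.7  222.3] [-1.799e+02 -1.000e-01 -2.900e+00]
side 0.86 [229.5, 131.5, 26.7, 23.7] (529, 296, 135, 72, 22.8)
side 0.77 [285.0, 268.6, 37.4, 32.0] (434, -387, 93, 64, -2.8)
side 0.67 [218.5, 112.6, 26.8, 16.0] (533, 466, 141, 74, 25.9)
side 0.66 [223.7, 119.6, 30.3, 24.4] (530, 381, 150, 78, 28.0)
52.025 [ 431.7 -383.8  222.6] [-1.799e+02 -1.000e-01 -2.900e+00]
scene 0.7 [500.2, 193.6, 32.2, 15.7] (425, 311, 79, 66, -66.8)
scene 0.66 [250.7, 159.6, 28.8, 20.7] (433, -386, 107, 62, -3.2)
scene 0.59 [475.1, 193.2, 31.4, 22.9] (454, 245, 72, 64, -67.4)
scene 0.58 [525.7, 186.3, 37.6, 18.9] (391, 382, 84, 74, -68.8)
52.125 [ 431.6 -384.1  222.6] [-1.799e+02 -1.000e-01 -3.000e+00]
0.73 [320.3, 168.6] [ 0.43514043 -0.38477104  0.        ]
[  59   95  137   30 2197] (509, -187, 142, 18, -87.5)
[  71  117  111   51 1650] (474, -177, 120, 44, -85.9)
[  41  129   77   23 1209] (480, -130, 81, 18, -87.3)
[ 297  132   51   81 3026] (432, -386, 88, 56, -2.9)
```

```bash

python3 -m crank '[0,0,0,1.3,2,60,1, 0,0,0,0,0,60,1, 0,0,0,0,0,55,1, 0,0,0,0,0,29,1, 0,0,0,0,0,15,1]' >/dev/null
python3 -m crank '[0,0,0,0,0,0,1, 0,0,0,0,0,0,0.5, 0,0,0,0,0,0,0.5, 0,0,0,0,0,0,0.5, 0,0,0,0,0,0,0.5]'
python3 -m crank '[0,0,0,0,0,0,0.5, 0,0,0,0,0,0,0.5, 0,0,0,0,0,-30,0.5, 0,0,0,0,0,-60,0.5, 0,0,0,0,0,-60,0.5]'
python3 -m crank '[0,0,0,0,0,-60,0.5, 0,0,0,0,0,-40,0.5, 0,0,0,0,0,0,0.5]'
python3 go.py 88 195 165
```

```text
clock: 53.48
tool_pos: [0.4329, -0.3863, 0.0038]
orientation: [-179.9, -0.1, -3.0]
force: [-0.2, 2.2, 3.6]
opening: 0.0556
gripper_force: 30.0
clock: 54.1
tool_pos: [0.4319, -0.3862, 0.1542]
orientation: [-179.8, 0.1, -3.0]
force: [1.1, -1.5, -1.2]
opening: 0.0556
gripper_force: 30.0
clock: 54.48
tool_pos: [0.4338, -0.3875, 0.2568]
orientation: [180.0, -0.4, -3.0]
force: [-0.3, 0.3, -2.7]
opening: 0.0557
gripper_force: 30.0
target [488.1 330.  258.4] world d [ 54.3 717.6   1.5] shift now-axes [  16.5 -719.4   -1.6] shift target-axes [  34.1 -675.9  244.5] rotvec [ 0.335  0.318 -0.08 ]
tcp in deck [  53.9 -480.9  409.5] 0.05571377510191961
```

```bash

python3 -m crank '[0,0,0,1,-51.5,0,0.5, 0,0,0,1,-51.5,0,0.5, 0,0,0,1,-51.5,0,0.5, 0,0,0,1,-51.5,0,0.5, 0,0,0,1,-51.5,0,0.5]' >/dev/null
python3 -m crank '[0,0,0,1,-51.5,0,0.5, 0,0,0,1,-51.5,0,0.5, 0,0,0,1,-51.5,0,0.5, 0,0,0,1,-51.5,0,0.5, 0,0,0,1,-51.5,0,0.5]' >/dev/null
python3 -m crank '[0,0,0,1,-51.5,0,0.5, 0,0,0,1,-51.5,0,0.5, 0,0,0,1,-51.5,0,0.5, 0,0,0,1,-51.5,0,0.5, 0.112,0.106,-0.027,0,0,0,0.5]' >/dev/null
python3 -m crank '[0.112,0.106,-0.027,0,0,0,0.5, 0.112,0.106,-0.027,0,0,0,0.5, 0,0,0,0,0,0,0.5, 0,0,0,0,0,0,0.5]' 
python3 go.py 70 234 20
```

```text
clock: 56.85
tool_pos: [0.4842, 0.3322, 0.2544]
orientation: [-160.8, -18.6, -1.5]
force: [0.3, 0.7, -0.9]
opening: 0.0557
gripper_force: 30.0
target [513.7 413.6 135. ] world d [  29.5   81.4 -119.5] shift now-axes [-12.3 -37.4 142.2] shift target-axes [-13.  -37.8 142. ] rotvec [-0.003  0.006 -0.002]
tcp in deck [ 83.  196.2 162. ] 0.05569696139558561
```

```bash

python3 -m crank '[0,0.006,0,-6.5,-19,40,0.5, 0,0,0,-6.5,-19,40,0.5, 0,0,0,0,0,40,0.5, 0,0,0,0,0,22,0.5, 0,0,0,0,0,8,0.5]'>/dev/null
python3 -m crank '[0,0,0,0,0,4,0.5, 0,0,0,0,0,0,0.5, 0,0,0,0,0,0,0.5, 0,0,0,0,0,0,0.5]'
python3 go.py 70 234 3.8
```

```text
clock: 57.98
tool_pos: [0.5179, 0.4187, 0.126]
orientation: [-160.6, -19.1, -1.7]
force: [0.7, -0.3, -0.7]
opening: 0.0554
gripper_force: 30.0
target [518.9 418.8 120.5] world d [ 1.   0.  -5.5] shift now-axes [-0.9  1.8  5.3] shift target-axes [-0.9  1.8  5.3] rotvec [-0.005 -0.002 -0.002]
tcp in deck [ 70.9 235.8   9.1] 0.05544847945597909
```

```bash

python3 -m crank '[0,0,0,0,0,5,0.5, 0,0,0,0,0,0,0.5, 0,0,0,0,0,0,0.5]'|sed -n 4p
python3 -m crank '[0,0,0,0,0,0,0.78, 0,0,0,0,0,0,0.78, 0,0,0,0,0,0,0.78, 0,0,0,0,0,0,0.78]'>/dev/null
python3 -m crank '[0,0,0,0,0,-20,0.78, 0,0,0,0,0,-50,1, 0,0,0,0,0,-50,1, 0,0,0,0,0,-60,1, 0,0,0,0,0,-40,1]'
python3 -m crank '[-0.111,-0.108,0.027,0,0,0,1, -0.111,-0.108,0.027,0,0,0,1, -0.111,-0.108,0.027,0,0,0,1, 0,0,0,0,0,0,1, 0,0,0,0,0,0,1]'
python3 td.py
python3 - <<'E'
from h import *
a=eyes.snapshot('scene');b=eyes.snapshot('side')
A=cv2.resize(a[150:260,290:640],(800,252),interpolation=2);B=cv2.resize(b[55:260,195:345],(400,547)[0:2],interpolation=2)[:340]
cv2.imwrite('pics/f12.png',np.vstack([A,cv2.copyMakeBorder(B,0,0,0,400,0)]))
E
```

```text
force: [-0.3, 0.2, -1.1]
clock: 59.48
tool_pos: [0.449, 0.3489, 0.3203]
orientation: [-160.5, -19.1, -1.7]
force: [0.3, 1.0, -0.7]
opening: 0.0873
gripper_force: 0.0
clock: 60.1
tool_pos: [0.4496, 0.3491, 0.3163]
orientation: [-179.7, -0.0, -3.0]
force: [0.1, 0.1, -0.6]
opening: 0.0877
gripper_force: 0.0
scene place 0.97 [ 63. 138.]
scene place 0.96 [41. 33.]
scene place 0.76 [ 41. 197.]
scene place 0.65 [43. 84.]
scene outline 0.92 [ 55. 142. 111.  57.  -1.]
scene outline 0.64 [ 53. 198. 117.  57.  -1.]
scene outline 0.57 [ 54.  87. 115.  55.   1.]
side place 0.9 [26. 36.]
side place 0.67 [33. 78.]
side place 0.6 [ 35. 186.]
side place 0.59 [ 36. 142.]
side outline 0.81 [ 38. 142.  94.  59.   0.]
side outline 0.71 [39. 86. 92. 59.  2.]
side outline 0.6 [40. 29. 86. 52. -0.]
side bench 0.58 (565, 85, 134, 13, 0.6)
side outline 0.53 [ 38. 197.  86.  50.   1.]
```

View pics/f12.png

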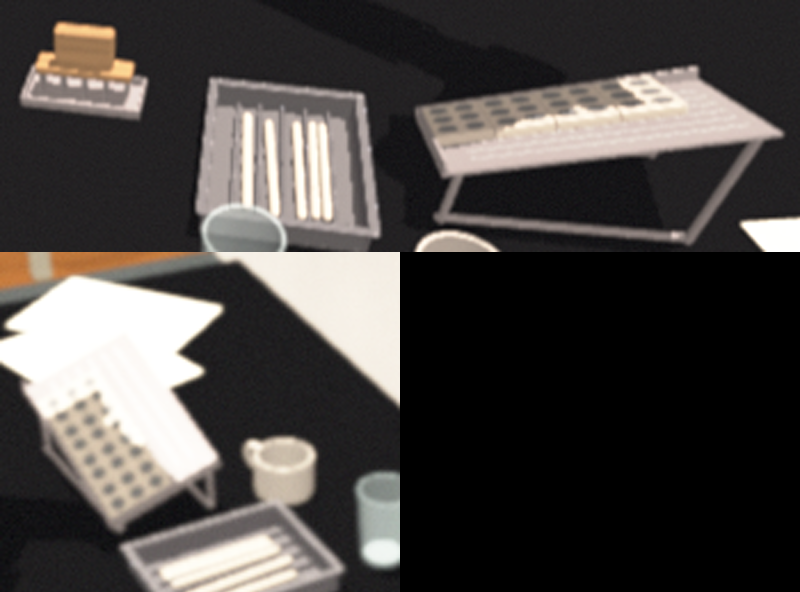

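Everything looks right: four tiles snug along the front lip from the low corner, and the rake upright. Rod 2, at (270,165), is slightly slanted, so I'll take one close look at it.

```bash

python3 -m crank '[0,0,0,21,49,12,1, 0,0,0,21,49,12,1, 0,0,0,21,49,12,1, 0,0,0,21,49,12,1, 0,0,0,21,49,12,1]' >/dev/null
python3 -m crank '[0,0,0,21,49,12,1, 0,0,0,-20,0,0,1, 0,0,0,0,0,0,1, 0,0,0,0,0,0,1]'
python3 - <<'E'
from h import *
c='wrist';m=eyes.camera_model(c);im=eyes.snapshot(c);cv2.imwrite('pics/w13.png',cv2.resize(im[60:260,200:460],(780,600),interpolation=2))
for r in spotter.outline_of(c,'rod1')[:8]:
    if r['p']>.2: print(round(r['p'],2),r['rect'],rect(c,r['region'],.010,m))
for r in spotter.outline_of(c,'tray')[:1]: print(rect(c,r['region'],.034,m))
E
```

```text
clock: 61.62
tool_pos: [0.5402, 0.0507, 0.2439]
orientation: [-179.6, -0.1, -3.0]
force: [1.3, -0.3, 0.0]
opening: 0.0877
gripper_force: 0.0
0.95 [267.4, 82.8, 24.2, 132.8] (565, 96, 148, 11, 2.7)
0.84 [275.7, 80.9, 21.6, 133.3] (565, 85, 149, 11, 2.3)
0.8 [340.9, 79.3, 24.7, 134.2] (564, 15, 148, 13, 4.3)
0.78 [286.8, 76.6, 27.4, 135.3] (568, 69, 149, 11, 3.9)
0.68 [311.8, 73.1, 29.1, 132.0] (572, 41, 149, 12, 5.9)
(569, 53, 221, 177, 2.6)
```

View pics/w13.png

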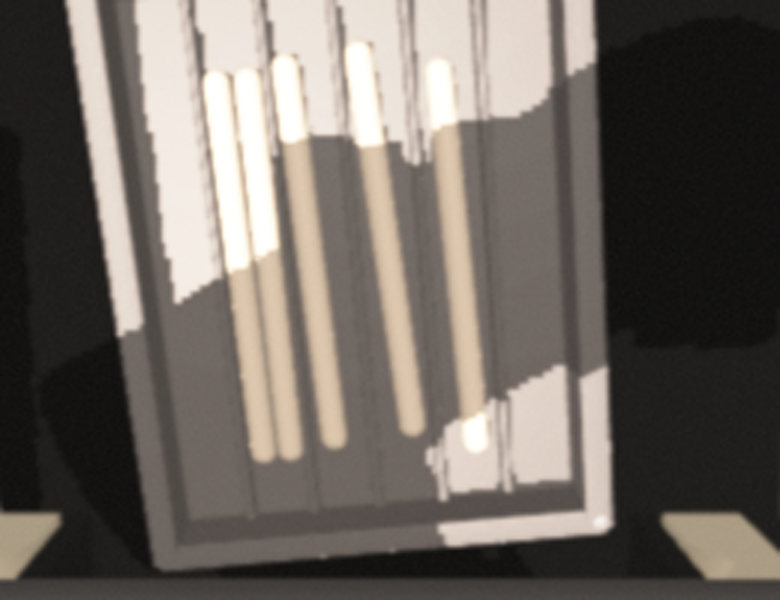

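The close view shows all five rods inside grooves between the rib lines, the worst of them about 3° off. I'm handing in.

```bash
python3 -c "
from plant import ctrl;print(ctrl.close_job())"
```

```text
the job is handed in; nothing more can be done
None
```

I handed the job in at about 62 s, and no verdict came back. In the last pictures all five rods lie down in grooves (worst about 3° off), the rake stands upright in its dish, and the four tiles sit snug along the front lip from the low corner; I never went near the beaker, cup or carton.

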